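# Prop up the slide viewer's display and load a slide

### The arm

A 6-joint arm with a two-finger parallel gripper is mounted at the origin on the work surface. World frame = base frame: x ahead of the robot, y to its left, z up, the work surface at z = 0. Lengths are in m, angles in rad, forces in N, time in s.
With the tool pointing down it reaches from about 0.3 to 0.95 m from the base axis. Payload 3.1 kg.
Tool frame: the origin (TCP) lies at the very end of the fingers, on their centre line; the grasp point (between the pads) lies 19 mm behind it; z points along the fingers, y is the direction in which the jaws open and shut (so a half turn about z gives the same grasp; the last joint's range is limited). The gripper opens to 85 mm and grips with 20 to 120 N. Pads are 22 mm wide; open, the fingers measure 114 mm over their backs; the gripper's body (76 mm by 85 mm) begins 54 mm behind the grasp point. The pads swing forward as they close: fully open they stand 13 mm farther back than shut.
Start: joints at [-1.316, 0.308, 1.634, -0, 1.2, -0.07], TCP at [0.199, -0.592, 0.207] pointing down, gripper open.
Joint ranges: [-3.06, 3.06], [-0.79, 1.96], [0.05, 2.63], [-1.19, 4.34], [0.05, 2.64], [-2.94, 2.94]. Speed limits (rad/s): [2.79, 2.79, 3.14, 3.14, 3.14, 3.14].

### API

Orientations are given as a rotation vector (axis times angle).
In Python, from cell import ctrl gives the robot as it stands. The module is installed in compiled form; this text tells all that it offers.
- The arm moves only by the tool servo_tool, never from a script. Its argument "plan" is a list that holds one entry, the list of rows, each a list of 5 numbers: the shift along the tool's x, y, z in m, then the turn about the tool's z in rad, then the opening in per cent of the stroke, from 0 (shut) to 100 (fully open). In form: [[[dx, dy, dz, turn, claw], ...]]. A call has 1 to 20 rows; each row shifts and turns the pose as measured when the row begins, along the tool's axes as they then stand; what a row does not reach is not made up. A row lasts 1/8 s, in which the tool goes at most 62.5 mm and 10.7 degrees, less where a joint would pass 70% of its speed; a pose out of reach is approached as far as the arm can. A call is refused whole if a number of a shift passes 0.0625 or a number of a turn 0.188, either way. A call with a gripper value outside its range is refused whole. The fingers move at their own pace and stop on an object; "grip_force" is the grip in N (left out, the last holds). Time passes only in rows, so rows that do not move let the fingers close. It gives the time, the measured TCP pose, the force and the opening at its end, in the units of the state.
- ctrl.sense(): the state, without advancing time (a new reading comes with each control period).
- ctrl.capture(name): name is "scene" or "top" or "wrist"; returns a dict with "frame" (480x640x3 uint8, red, green, blue), "camera_matrix" (3x3 intrinsics, pixels), "rvec" (rotation vector, rad) and "tvec" (3), from world to camera coordinates, as OpenCV has them; the wrist camera has in their place "tool_from_camera" (4x4, takes a point from camera to tool coordinates, whose origin is the TCP and whose axes are the flange's). Camera axes: x right, y down, z forward; pixel columns grow to the right and rows downward; lengths in m; the calibration is good to about 2 mm. A picture is of the moment at which its call begins: read the wrist's pose just before it. There is no depth.
- ctrl.job_done(): hands the job in, once; it reports no verdict.
The state is a dict: "time": time; "joints": joint angles; "qvel": joint speeds; "effort": joint torques, N m; "tcp_pos": TCP position; "ee_rot": TCP orientation; "ft_force": force on the tool from outside, world axes, zero at the start; "ft_torque": the same for the moment, N m; "finger_gap": finger opening in m.
Only numpy, scipy, OpenCV 4.12 (cv2) and the standard library are available. Lean on these libraries where they do the work, as an engineer would, in place of code of your own. Each camera call takes 0.05 s, during which the arm holds its last target. There are 200 camera calls.

### The job

Get the slide viewer ready for the class: first raise its stiff display, which has a tab at its front edge, to about 50 degrees from flat, never swinging it past 60, and let go. Then lay the slide carrier flat in the shallow framed well under the propped display, its upright grip towards the display's tab side, and last swing the lamp lever fully over towards the display's hinge side. The display must end at about 50 degrees, and the petri dish, tape roll and bottle must be left where they are.

Things in the scene. Friction and masses are not known exactly. Their poses are not given: they have to be found in the camera images.
- viewer: Slide viewer, fixed to the table, turned up to 0.3 rad either way. White base 170 (x) x 220 (y) x 45 mm high; origin at the centre of its underside, z up, x from the front (tab side) to the rear (hinge side). Its square display lies on top, picture face up, hinged at the rear; the lamp lever stands on the strip of top left free on the +y side of the display.
- screen (a joint): Angle of the display, rad: 0 lies flat and shut, grows as the front edge is raised (axis along viewer +y, through point screen_hinge). Starts between 0 and 0.12; stop at 1.5 rad. 50 degrees is 0.873 rad. Stiff friction hinge, about 0.75 N m plus the weight (0.3 to 0.44 kg, centred 83 mm from the hinge): some 6 N at the tab; it stays where it is left.
- screen_hinge (a point): Centre of the display's hinge line: 70 mm behind the viewer's origin (+x), 30 mm to its right (-y), 59 mm up. The display is 160 mm long from the hinge to its front edge, 150 mm wide, 12 mm thick, its middle plane passing through the hinge line. At 50 degrees it overhangs the well, so that the carrier must be laid with the gripper leaning back, the fingers reaching forward under the display, about 30 to 45 degrees from vertical.
- screen_tab (a point): Grip point in the dark grey tab at the middle of the display's front edge, 180 mm from the hinge; moves with the display, and its axes are the display's (x towards the hinge, y along the hinge, z out of the picture face). The tab is 18 mm wide (y), 10 mm thick, sticks 38 mm out beyond the display's edge (160 to 198 mm from the hinge); flat, its middle is 59 mm above the table, 25 mm in front of the base, with free air below.
- well (a point): Centre of the well's floor on the base's top, 45 mm above the table, 83 mm in front of the hinge; axes as the viewer's. The floor is 58 mm (x) by 92 mm (y), with a frame 4 mm high and 4 mm thick round it. Hidden by the display until that is raised.
- well_grip (a point): Where the carrier's grip point is to come when the carrier lies in the middle of the well: 17 mm in front of (-x) and 32 mm above the well's centre; 100 mm in front of the hinge.
- carrier: Dark grey slide carrier with one glass slide let into it, lying flat on the table: plate 50 (x) x 84 (y) x 6 mm, with a square upright grip, 16 x 16 mm, centred 17 mm to -x of the plate's centre, its top 42 mm above the plate's underside. 50 to 85 g. Origin at the centre of the underside, z up. In the well its axes lie as the viewer's.
- carrier_grip (a point): Point in the middle of the carrier's upright grip, 32 mm above the carrier's underside and 10 mm below the grip's top.
- lamp_lever (a joint): Angle of the lamp lever, rad: 0 leans 0.5 rad towards the front, 1.0 (stop) leans 0.5 rad towards the rear (hinge side). Starts between 0 and 0.2. Light friction, about 1.2 N at the ball; stays where it is left.
- lever_pivot (a point): Pivot of the lamp lever, on the base's top, 45 mm in front of and 82 mm to the left (+y) of the viewer's origin, 47 mm above the table; axes as the viewer's.
- lever_tip (a point): Centre of the lever's black ball, 18 mm across, 50 mm from the pivot; the steel stem is 8 mm thick.
- dish: Bystander: closed petri dish, 90 mm across, 16 mm high; origin at the centre of its underside. It and the carrier may have changed places.
- tape: Bystander: roll of tape lying flat, 100 mm across, 30 mm high; origin at the centre of its underside.
- bottle: Bystander: small amber bottle standing upright, 34 mm across, 75 mm high; origin at the centre of its underside.
Not all that is in view belongs to the job. What is shaped like the carrier but yellow is not meant.

How it is judged:
By the outcome, as a careful person would: the job done as asked, in the order asked, and still so for the second after the job is handed in, with the robot touching nothing.
It also fails if it takes over 59 s, if anything falls off the work surface, if the arm or the gripper's body presses on something with over 40 N, if the wrist force passes 120 N, or if a joint passes its speed limit or range.

## Working session

There is one attempt and no reset: what is moved stays moved. The work goes in short steps, Python scripts to look and compute and a tool call to move; the robot and the scene stay as the last step left them, time stands still between calls to the robot, and variables do not carry over. Pictures are saved under pics/ and viewed, about 8 in all and at most 12, crops included, and the job is handed in when it is done.

Besides the shell and the picture viewer there is one more tool, called after "Request:" by a JSON object that holds its "op" and its "data", one argument or row to a line. servo_tool: Moves the arm, as the interface text tells. Its arguments: {"type":"object","properties":{"plan":{"type":"array","items":{"type":"array","items":{"type":"array","items":{"type":"number"}}}},"grip_force":{"type":"number"}},"required":["plan"]}

```bash
mkdir -p pics; ls
cat > h.py <<'E'
import numpy as np, cv2
from cell import ctrl
from scipy.spatial.transform import Rotation as R
def shot(cam,name):
    s=ctrl.sense(); c=ctrl.capture(cam)
    cv2.imwrite(f'pics/{name}.png',c['frame'][:,:,::-1])
    K=np.array(c['camera_matrix'])
    if 'rvec' in c:
        Rm=cv2.Rodrigues(np.array(c['rvec'],float))[0]; t=np.array(c['tvec'],float).ravel()
    else:
        T=np.eye(4);T[:3,:3]=R.from_rotvec(s['ee_rot']).as_matrix();T[:3,3]=s['tcp_pos']
        W=np.linalg.inv(T@np.array(c['tool_from_camera'])); Rm=W[:3,:3];t=W[:3,3]
    np.savez(f'pics/{name}.npz',K=K,R=Rm,t=t)
def load(n):
    d=np.load(f'pics/{n}.npz'); return d['K'],d['R'],d['t']
def ray(n,u,v,z):
    K,Rm,t=load(n); d=Rm.T@np.linalg.inv(K)@np.array([u,v,1.]); o=-Rm.T@t
    return o+d*(z-o[2])/d[2]
def proj(n,p):
    K,Rm,t=load(n); q=K@(Rm@np.array(p,float)+t); return q[:2]/q[2]
def st():
    s=ctrl.sense(); print({k:np.round(s[k],3).tolist() for k in ['time','joints','tcp_pos','ee_rot','ft_force','finger_gap']}); return s
E
python3 - <<'E'
from h import *
st(); shot('top','top0'); shot('scene','sc0')
for n in('top0','sc0'):
    K,Rm,t=load(n); print(n,-Rm.T@t, K[0,0])
E
```

```text
pics
{'time': 0.0, 'joints': [-1.316, 0.309, 1.635, 0.0, 1.2, -0.07], 'tcp_pos': [0.199, -0.591, 0.206], 'ee_rot': [-3.098, -0.508, 0.0], 'ft_force': [0.014, 0.329, 0.064], 'finger_gap': 0.085}
top0 [ 0.41326238 -0.01369585  1.1796276 ] 531.2891796315945
sc0 [1.43875075 0.01548023 0.68537121] 462.2246058090541
```

View pics/top0.png

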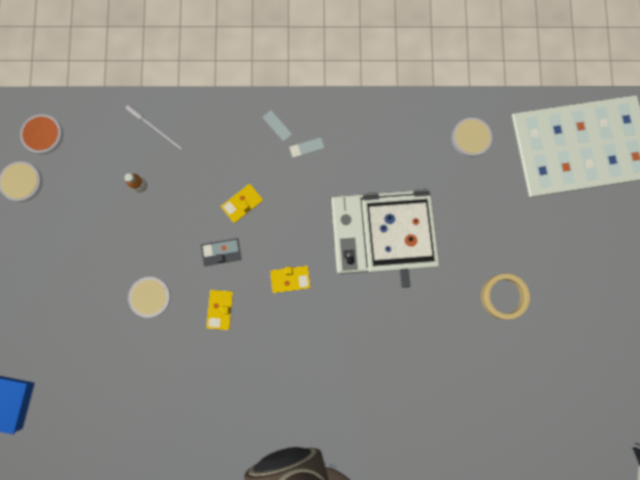

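View pics/sc0.png

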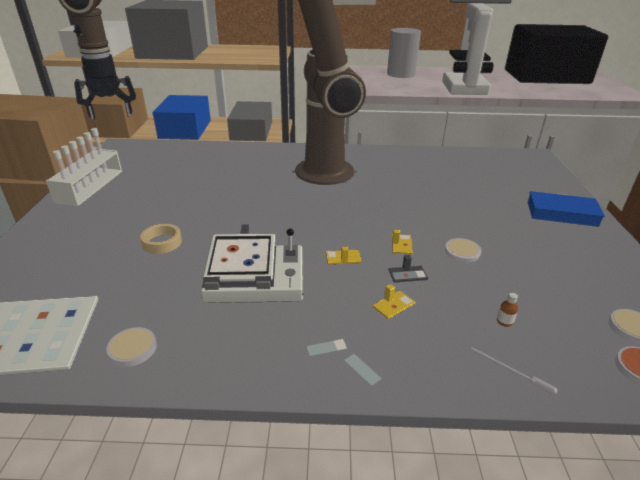

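The top view shows the viewer around (385,233), with its tab at (405,278) towards the robot and the lever ball at (350,258). There are four carrier-shaped things: yellow ones at (241,203), (290,279) and (220,310), and a dark grey one with a glass slide at (221,252). Only the dark one fits. I'll confirm with a crop.

Run:
```python
from h import *
im=cv2.imread('pics/top0.png')
a=cv2.resize(im[170:330,190:310],None,fx=3.3,fy=3.3,interpolation=cv2.INTER_CUBIC)
b=cv2.resize(im[170:330,322:442],None,fx=3.3,fy=3.3,interpolation=cv2.INTER_CUBIC)
cv2.imwrite('pics/crop0.png',np.hstack([a,b]))
# rough fit: viewer base corners visible (top z=.045)
for u,v in [(332,196),(338,272),(405,278),(405,270),(372,270),(437,266),(350,258),(221,252),(222,259)]:
    print((u,v),ray('top0',u,v,.045).round(3),ray('top0',u,v,.06).round(3),ray('top0',u,v,.006).round(3))
```

```text
(332, 196) [ 0.673 -0.036  0.045] [ 0.67  -0.036  0.06 ] [ 0.682 -0.037  0.006]
(338, 272) [ 0.507 -0.047  0.045] [ 0.506 -0.047  0.06 ] [ 0.51  -0.048  0.006]
(405, 278) [ 0.493 -0.191  0.045] [ 0.492 -0.188  0.06 ] [ 0.496 -0.197  0.006]
(405, 270) [ 0.51  -0.191  0.045] [ 0.509 -0.189  0.06 ] [ 0.514 -0.197  0.006]
(372, 270) [ 0.511 -0.12   0.045] [ 0.509 -0.119  0.06 ] [ 0.514 -0.124  0.006]
(437, 266) [ 0.518 -0.261  0.045] [ 0.517 -0.257  0.06 ] [ 0.522 -0.269  0.006]
(350, 258) [ 0.537 -0.073  0.045] [ 0.535 -0.073  0.06 ] [ 0.541 -0.075  0.006]
(221, 252) [0.552 0.203 0.045] [0.55 0.2  0.06] [0.556 0.21  0.006]
(222, 259) [0.537 0.201 0.045] [0.535 0.198 0.06 ] [0.541 0.208 0.006]
```

View pics/crop0.png

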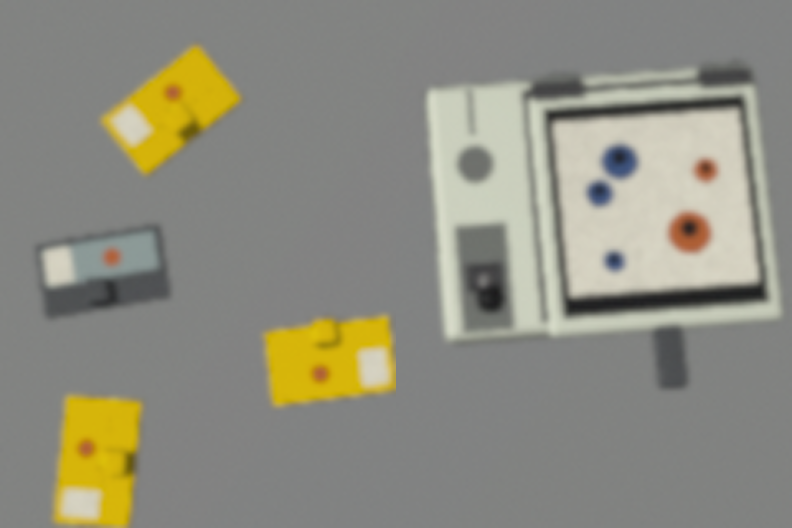

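Crop: the dark carrier is at crop (103,271) with its grip on the robot-facing side, and the viewer and tab are clear. Next I'll fit the poses.

```bash
cat >> h.py <<'E'
def vw(pose,p):
    x,y,a=pose[:3]; c,s=np.cos(a),np.sin(a); p=np.asarray(p,float)
    return np.stack([x+c*p[...,0]-s*p[...,1],y+s*p[...,0]+c*p[...,1],p[...,2]],-1)
def disp(s,d,y=0,h=0): # point in viewer frame: d from hinge, y offset, h out of face
    return np.array([.07-d*np.cos(s)+h*np.sin(s),-.03+y,.059+d*np.sin(s)+h*np.cos(s)])
E
python3 - <<'E'
from h import *
from scipy.optimize import least_squares
f=lambda x,y,o: np.array([(x-o)/3.3+(190 if o==0 else 322)-.35,y/3.3+170-.35])
def obs(p):
    s=p[3]; l=p[4]-.5
    P=[[.085,.11,.045],[-.085,.11,.045],disp(s,.16,-.075,.006),disp(s,.16,.075,.006),disp(s,.198,0,.005),disp(s,.16,0,.005),
       [-.045+.05*np.sin(l),.082,.047+.05*np.cos(l)]]
    return vw(p,np.array(P))
px=[f(428,90,396),f(446,341,396),f(780,318,396),f(549,335,396),f(673,388,396),f(669,327,396),f(488,297,396)]
r=lambda p: np.r_[np.concatenate([proj('top0',w)-q for w,q in zip(obs(p),px)]), (p[3]-.06)/.06]
o=least_squares(r,[.59,-.14,.0,.05,.1]); print('viewer',o.x.round(4)); print(o.fun.round(1))
C=[[.025,.042,.006],[.025,-.042,.006],[-.025,-.042,.006],[-.025,.042,.006]]
cp=[f(37,244,0),f(157,226,0),f(170,296,0),f(47,317,0)]
rc=lambda p: np.concatenate([proj('top0',w)-q for w,q in zip(vw(p,np.array(C)),cp)])
oc=least_squares(rc,[.55,.2,0]); print('carrier',oc.x.round(4),oc.fun.round(1))
print('grip',vw(oc.x,[-.017,0,.032]).round(4), 'proj grip top',proj('top0',vw(oc.x,[-.017,0,.042])))
p=o.x; print('tab',vw(p,disp(p[3],.18)).round(4),'hinge',vw(p,disp(0,0)),'wellgrip',vw(p,[-.03,-.03,.077]))
for n,q in [('carrier',oc.x)]: print(proj('sc0',vw(q,[-.017,0,.042])), proj('sc0',vw(p,disp(p[3],.198))),proj('sc0',obs(p)[6]))
np.savez('pose.npz',v=p,c=oc.x)
E
```

```text
viewer [ 0.5969 -0.148   0.0698  0.0586  0.1295]
[-1.  -1.3 -0.2  0.2  1.3  0.2  0.1  0.6  0.  -0.1 -0.7  0.3  0.4 -0.
 -0. ]
carrier [0.5572 0.2109 0.1608] [-0.5  0.2  0.8 -0.6  0.1  0.2 -0.4  0.2]
grip [0.5404 0.2082 0.032 ] proj grip top [218.74592961 257.39272153]
tab [ 0.4896 -0.1856  0.0695] hinge [ 0.66884552 -0.17306236  0.059     ] wellgrip [ 0.56908871 -0.18003219  0.077     ]
[407.46267615 255.8062279 ] [245.90127528 225.76414611] [290.55533113 231.63797681]
```

```bash
cat >> h.py <<'E'
def to(*targets):
    s=ctrl.sense(); M=R.from_rotvec(s['ee_rot']).as_matrix(); p=np.array(s['tcp_pos'])
    print('tcp',p.round(4),'ztool',M[:,2].round(3),'xtool',M[:,0].round(3))
    for t in targets:
        print(' target',np.round(t,4),'tool delta',(M.T@(np.array(t)-p)).round(4)); p=np.array(t)
V=np.load('pose.npz')['v'] if __import__('os').path.exists('pose.npz') else None
E
python3 - <<'E'
from h import *
g=vw(V,disp(.0586,.187)); print(g)
to([g[0]-.03,g[1],.17])
E
```

```text
[ 0.48262049 -0.18607356  0.06995193]
tcp [ 0.1992 -0.5916  0.2056] ztool [-0.001  0.002 -1.   ] xtool [0.948 0.319 0.   ]
 target [ 0.4526 -0.1861  0.17  ] tool delta [ 0.3696 -0.3033  0.0363]
```

Request:
{"op": "servo_tool", "data": {
  "plan": [
    [[0.046, -0.038, 0.0045, 0, 60], [0.046, -0.038, 0.0045, 0, 60], [0.046, -0.038, 0.0045, 0, 60], [0.046, -0.038, 0.0045, 0, 60], [0.046, -0.038, 0.0045, 0, 60], [0.046, -0.038, 0.0045, 0, 60], [0.046, -0.038, 0.0045, 0, 60], [0.046, -0.038, 0.0045, 0, 60], [0, 0, 0, 0.128, 60], [0, 0, 0, 0.127, 60], [0, 0, 0, 0, 60]]
  ],
  "grip_force": 45
}}

```text
time: 1.48
tcp_pos: [0.4568, -0.1714, 0.1647]
ee_rot: [-3.135, -0.099, 0.005]
ft_force: [0.6, -0.7, 0.1]
finger_gap: 0.0513
```

Run:
```python
from h import *
st(); shot('wrist','w1'); g=vw(V,disp(.0586,.187)); to([g[0],g[1],.051])
print(proj('w1',vw(V,disp(.0586,.198,0,.005))),proj('w1',vw(V,disp(.0586,.16,0,.005))))
```

```text
{'time': 1.475, 'joints': [-0.45, 0.094, 1.984, 0.003, 1.068, 1.056], 'tcp_pos': [0.457, -0.171, 0.165], 'ee_rot': [-3.135, -0.099, 0.005], 'ft_force': [0.607, -0.733, 0.063], 'finger_gap': 0.051}
tcp [ 0.4568 -0.1716  0.1647] ztool [-0.003  0.005 -1.   ] xtool [ 0.998  0.063 -0.003]
 target [ 0.4826 -0.1861  0.051 ] tool delta [0.0252 0.0167 0.1136]
[344.67792718 212.67381889] [345.19982288 158.84235473]
```

View pics/w1.png

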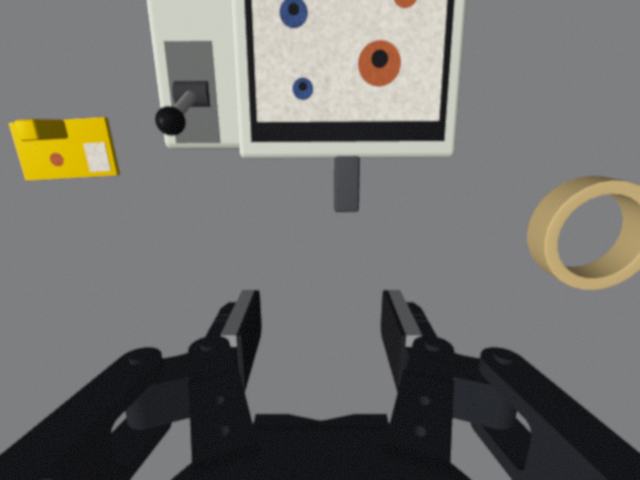

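The wrist view shows the tab from (346,157) to (346,211), which matches the prediction to 2 px.

Request:
{"op": "servo_tool", "data": {
  "plan": [
    [[0.025, 0.017, 0, 0, 50], [0, 0, 0.03, 0, 50], [0, 0, 0.042, 0, 50], [0, 0, 0.042, 0, 50], [0, 0, 0, 0, 50]]
  ]
}}

```text
time: 2.15
tcp_pos: [0.4837, -0.1898, 0.0489]
ee_rot: [-3.137, -0.109, 0.0]
ft_force: [0.5, 0.3, 1.2]
finger_gap: 0.0427
```

Run:
```python
from h import *
st(); g=vw(V,disp(.0586,.187)); to([g[0],g[1],.051])
c=lambda s,y,d: proj('w1',vw(V,disp(s,d,y,.006))).round(1)
for s in (.03,.0586,.09): print(s,c(s,.075,.16),c(s,-.075,.16), proj('w1',vw(V,disp(s,.198,0,.005))).round(1))
```

```text
{'time': 2.15, 'joints': [-0.459, 0.323, 1.985, 0.003, 0.836, 1.04], 'tcp_pos': [0.484, -0.19, 0.049], 'ee_rot': [-3.137, -0.109, 0.0], 'ft_force': [0.491, 0.296, 1.151], 'finger_gap': 0.043}
tcp [ 0.4837 -0.1898  0.0489] ztool [-0.     0.003 -1.   ] xtool [ 0.998  0.069 -0.   ]
 target [ 0.4826 -0.1861  0.051 ] tool delta [-0.0008 -0.0038 -0.0021]
0.03 [238.8 159.5] [451.4 158.2] [344.2 211.4]
0.0586 [237.4 159.6] [453.7 158.2] [344.7 212.7]
0.09 [235.7 159.4] [456.3 158. ] [345.2 213.9]
```

Request:
{"op": "servo_tool", "data": {
  "plan": [
    [[-0.001, -0.003, -0.001, 0, 50], [0, 0, 0, 0, 10], [0, 0, 0, 0, 10], [0, 0, 0, 0, 10], [0, 0, 0, 0, 10], [0, 0, 0, 0, 10]]
  ]
}}

```text
time: 2.9
tcp_pos: [0.4872, -0.1894, 0.0566]
ee_rot: [3.137, 0.111, 0.016]
ft_force: [-1.1, -0.1, 0.5]
finger_gap: 0.0082
```

Run:
```python
from h import *
s=st(); p=np.array(s['tcp_pos'])
# offset keep: gripped point g at s0; TCP=g+off ; arc to s
for s0 in (.03,.06):
    g0=vw(V,disp(s0,.187)); 
    T=[p+vw(V,disp(a,.187))-g0 for a in (.2,.34,.48,.62,.76,.86,.9)]
    to(*T)
```

```text
{'time': 2.9, 'joints': [-0.456, 0.308, 1.984, 0.003, 0.839, 1.042], 'tcp_pos': [0.487, -0.189, 0.057], 'ee_rot': [3.137, 0.111, 0.016], 'ft_force': [-1.071, -0.101, 0.475], 'finger_gap': 0.008}
tcp [ 0.4872 -0.1894  0.0566] ztool [ 0.01  -0.002 -1.   ] xtool [0.997 0.071 0.01 ]
 target [ 0.4908 -0.1892  0.0881] tool delta [ 0.004   0.0001 -0.0315]
 target [ 0.4978 -0.1887  0.1133] tool delta [ 0.0072  0.0001 -0.0251]
 target [ 0.5082 -0.188   0.1373] tool delta [ 0.0107  0.0001 -0.0239]
 target [ 0.5218 -0.187   0.1596] tool delta [ 0.0139  0.0001 -0.0222]
 target [ 0.5384 -0.1859  0.1798] tool delta [ 0.0169  0.0001 -0.02  ]
 target [ 0.5519 -0.1849  0.1927] tool delta [ 0.0137  0.     -0.0128]
 target [ 0.5577 -0.1845  0.1975] tool delta [ 0.0058  0.     -0.0047]
tcp [ 0.4872 -0.1894  0.0566] ztool [ 0.01  -0.002 -1.   ] xtool [0.997 0.071 0.01 ]
 target [ 0.4906 -0.1892  0.0825] tool delta [ 0.0037  0.0001 -0.0259]
 target [ 0.4975 -0.1887  0.1077] tool delta [ 0.0072  0.0001 -0.0251]
 target [ 0.5079 -0.188   0.1317] tool delta [ 0.0107  0.0001 -0.0239]
 target [ 0.5216 -0.187   0.154 ] tool delta [ 0.0139  0.0001 -0.0222]
 target [ 0.5382 -0.1859  0.1742] tool delta [ 0.0169  0.0001 -0.02  ]
 target [ 0.5517 -0.1849  0.1871] tool delta [ 0.0137  0.     -0.0128]
 target [ 0.5574 -0.1845  0.1919] tool delta [ 0.0058  0.     -0.0047]
```

The gap of 8 mm means the fingers missed the tab. I'll look.

Run:
```python
from h import *
shot('wrist','w2'); shot('scene','sc2'); shot('top','t2')
a=cv2.imread('pics/w2.png')[0:480,100:540]; b=cv2.resize(cv2.imread('pics/sc2.png')[170:320,180:320],None,fx=2.5,fy=3.2)
b=cv2.copyMakeBorder(b,0,max(0,480-b.shape[0]),0,0,cv2.BORDER_CONSTANT)[:480]
cv2.imwrite('pics/c2.png',np.hstack([a,b])[:, :800]); st()
```

```text
{'time': 3.05, 'joints': [-0.456, 0.309, 1.984, 0.003, 0.839, 1.042], 'tcp_pos': [0.487, -0.189, 0.056], 'ee_rot': [3.137, 0.111, 0.015], 'ft_force': [0.042, 0.344, 0.445], 'finger_gap': 0.009}
```

View pics/c2.png

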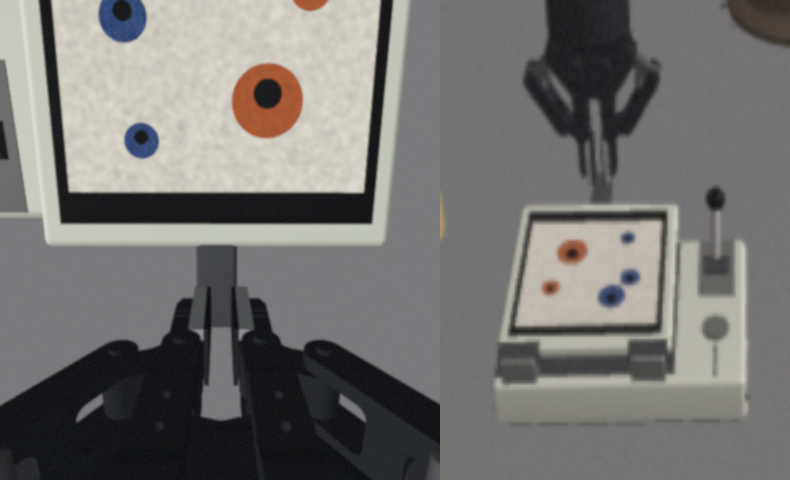

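The fingertips are resting on top of the tab (left part, tips around (220,320)), so they weren't deep enough. I'll lift, open and go about 20 mm lower.

Request:
{"op": "servo_tool", "data": {
  "plan": [
    [[0, 0, -0.04, 0, 12], [-0.004, -0.002, 0, 0, 50], [0, 0, 0, 0, 50], [0, 0, 0, 0, 50], [0, 0, 0.03, 0, 50], [0, 0, 0.03, 0, 50], [0, 0, 0, 0, 50]]
  ]
}}

```text
time: 3.92
tcp_pos: [0.4798, -0.1861, 0.0319]
ee_rot: [-3.139, -0.111, -0.005]
ft_force: [-0.5, 0.5, 1.1]
finger_gap: 0.0426
```

Run:
```python
from h import *
st(); to([.4835,-.187,.032])
```

```text
{'time': 3.925, 'joints': [-0.456, 0.342, 2.004, 0.004, 0.793, 1.041], 'tcp_pos': [0.48, -0.186, 0.032], 'ee_rot': [-3.139, -0.111, -0.005], 'ft_force': [-0.483, 0.507, 1.123], 'finger_gap': 0.043}
tcp [ 0.4798 -0.1861  0.0319] ztool [ 0.003  0.001 -1.   ] xtool [0.998 0.07  0.003]
 target [ 0.4835 -0.187   0.032 ] tool delta [ 0.0036  0.0011 -0.0001]
```

Request:
{"op": "servo_tool", "data": {
  "plan": [
    [[0.003, 0.001, 0, 0, 50], [0, 0, 0, 0, 5], [0, 0, 0, 0, 5], [0, 0, 0, 0, 5], [0, 0, 0, 0, 5], [0, 0, 0, 0, 5]]
  ]
}}

```text
time: 4.68
tcp_pos: [0.4843, -0.1876, 0.0334]
ee_rot: [3.139, 0.11, 0.009]
ft_force: [0.4, -0.2, -3.6]
finger_gap: 0.0167
```

Run:
```python
from h import *
s=st(); p=np.array(s['tcp_pos'])
for s0 in (.03,):
    g0=vw(V,disp(s0,.187)); 
    T=[p+vw(V,disp(a,.187))-g0 for a in (.2,.34,.48,.62,.76,.86,.9)]
    to(*T)
```

```text
{'time': 4.675, 'joints': [-0.455, 0.345, 1.995, 0.003, 0.796, 1.043], 'tcp_pos': [0.484, -0.188, 0.033], 'ee_rot': [3.139, 0.11, 0.009], 'ft_force': [0.36, -0.209, -3.608], 'finger_gap': 0.017}
tcp [ 0.4843 -0.1876  0.0334] ztool [ 0.006 -0.    -1.   ] xtool [0.998 0.07  0.006]
 target [ 0.4879 -0.1874  0.065 ] tool delta [ 0.0038  0.     -0.0315]
 target [ 0.4949 -0.1869  0.0902] tool delta [ 0.0071  0.     -0.0252]
 target [ 0.5053 -0.1862  0.1142] tool delta [ 0.0106  0.     -0.0239]
 target [ 0.5189 -0.1852  0.1365] tool delta [ 0.0138  0.     -0.0222]
 target [ 0.5355 -0.1841  0.1567] tool delta [ 0.0168  0.     -0.0201]
 target [ 0.549  -0.1831  0.1695] tool delta [ 0.0136  0.     -0.0128]
 target [ 0.5548 -0.1827  0.1743] tool delta [ 0.0058  0.     -0.0047]
```

Request:
{"op": "servo_tool", "data": {
  "plan": [
    [[0.002, 0, -0.0155, 0, 5], [0.002, 0, -0.016, 0, 5], [0.0035, 0, -0.0125, 0, 5], [0.0035, 0, -0.0125, 0, 5], [0.005, 0, -0.012, 0, 5], [0.005, 0, -0.012, 0, 5], [0.007, 0, -0.011, 0, 5], [0.007, 0, -0.011, 0, 5], [0, 0, 0, 0, 5]]
  ],
  "grip_force": 60
}}

```text
time: 5.8
tcp_pos: [0.5257, -0.1849, 0.1383]
ee_rot: [3.135, 0.111, 0.033]
ft_force: [2.7, -1.1, -1.3]
finger_gap: 0.0163
```

Run:
```python
from h import *
s=st(); shot('top','t3'); shot('scene','sc3')
a=cv2.resize(cv2.imread('pics/t3.png')[170:330,322:442],None,fx=3.2,fy=3.2); b=cv2.resize(cv2.imread('pics/sc3.png')[150:310,170:310],None,fx=2.9,fy=3.2)
cv2.imwrite('pics/c3.png',np.hstack([a,b]))
p=np.array(s['tcp_pos'])
g0=vw(V,disp(.62,.187)); 
to(*[p+vw(V,disp(a,.187))-g0 for a in (.7,.78,.85,.88)])
```

```text
{'time': 5.8, 'joints': [-0.42, 0.242, 1.869, 0.007, 1.01, 1.077], 'tcp_pos': [0.526, -0.185, 0.138], 'ee_rot': [3.135, 0.111, 0.033], 'ft_force': [2.746, -1.14, -1.314], 'finger_gap': 0.016}
tcp [ 0.5256 -0.1849  0.1382] ztool [ 0.022 -0.003 -1.   ] xtool [0.997 0.071 0.021]
 target [ 0.5348 -0.1843  0.1501] tool delta [ 0.0095  0.0001 -0.0117]
 target [ 0.5449 -0.1836  0.1611] tool delta [ 0.0103  0.0001 -0.0108]
 target [ 0.5544 -0.1829  0.1701] tool delta [ 0.0097  0.0001 -0.0088]
 target [ 0.5587 -0.1826  0.1738] tool delta [ 0.0043  0.     -0.0035]
```

View pics/c3.png

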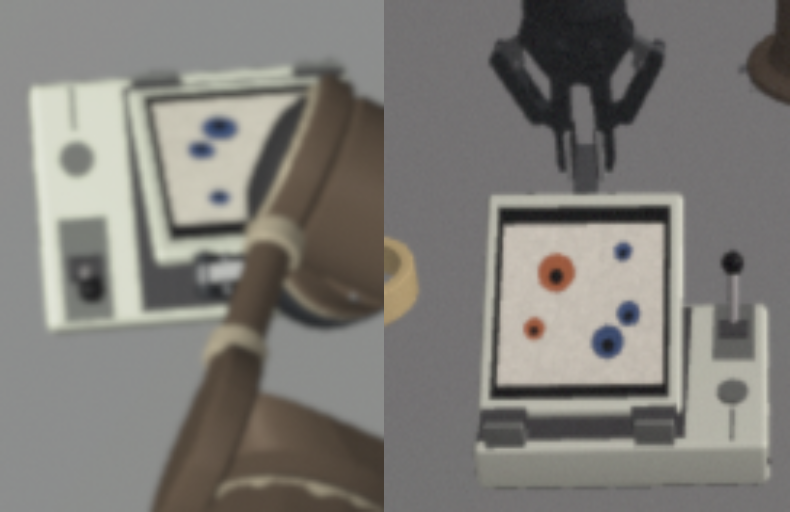

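```bash
cat >> h.py <<'E'
from scipy.optimize import least_squares
def fit_s(obs,s0=.6):  # obs: (picname,u,v,d,y,h)
    f=lambda s: np.concatenate([proj(n,vw(V,disp(s[0],d,y,h)))-[u,v] for n,u,v,d,y,h in obs])
    o=least_squares(f,[s0],loss='soft_l1'); print('s',o.x,o.fun.round(1))
    for ob in obs:
        print('  single',least_squares(lambda s:proj(ob[0],vw(V,disp(s[0],*ob[3:])))-ob[1:3],[s0]).x)
E
python3 - <<'E'
from h import *
fit_s([('sc3',206.6,211.0,.16,-.075,.006),('sc3',273.1,210.6,.16,.075,.006),('t3',370.2,251.6,.16,.075,-.006)])
s=ctrl.sense();p=np.array(s['tcp_pos']); h=vw(V,disp(0,0)); d=p-h; print(d)
E
```

```text
s [0.66081517] [-0.6 -1.6  0.2 -1.8  0.   1.8]
  single [0.60286135]
  single [0.59497226]
  single [0.69297074]
[-0.14320963 -0.01185692  0.0791947 ]
```

Request:
{"op": "servo_tool", "data": {
  "plan": [
    [[0.005, 0, -0.006, 0, 5], [0.005, 0, -0.006, 0, 5], [0.005, 0, -0.0055, 0, 5], [0.005, 0, -0.0055, 0, 5], [0.005, 0, -0.0045, 0, 5], [0, 0, 0, 0, 5]]
  ]
}}

```text
time: 6.65
tcp_pos: [0.54, -0.1839, 0.1549]
ee_rot: [3.136, 0.112, -0.001]
ft_force: [5.0, -1.2, -3.8]
finger_gap: 0.0163
```

Run:
```python
from h import *
s=st(); shot('top','t4'); shot('scene','sc4')
a=cv2.resize(cv2.imread('pics/t4.png')[170:330,322:442],None,fx=3,fy=3); b=cv2.resize(cv2.imread('pics/sc4.png')[160:320,170:310],None,fx=3,fy=3)
cv2.imwrite('pics/c4.png',np.hstack([a,b])); p=np.array(s['tcp_pos']); print(p-vw(V,disp(0,0)))
g0=vw(V,disp(.82,.187)); to(*[p+vw(V,disp(a,.187))-g0 for a in (.85,.88)])
```

```text
{'time': 6.65, 'joints': [-0.402, 0.259, 1.81, -0.004, 1.072, 1.099], 'tcp_pos': [0.54, -0.184, 0.155], 'ee_rot': [3.136, 0.112, -0.001], 'ft_force': [5.047, -1.189, -3.786], 'finger_gap': 0.016}
[-0.12883122 -0.01081494  0.09593653]
tcp [ 0.5401 -0.1838  0.155 ] ztool [ 0.    -0.004 -1.   ] xtool [0.997 0.071 0.   ]
 target [ 0.5442 -0.1836  0.1587] tool delta [ 0.004   0.     -0.0037]
 target [ 0.5484 -0.1833  0.1623] tool delta [ 0.0043  0.     -0.0036]
```

View pics/c4.png

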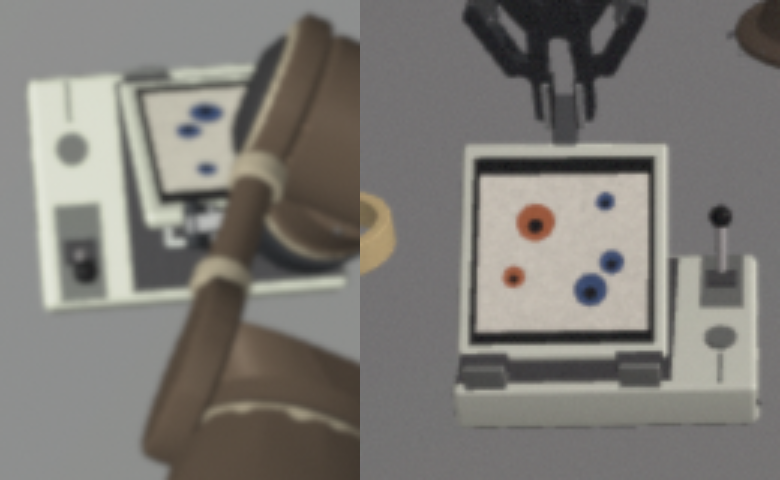

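Run:
```python
from h import *
fit_s([('sc4',205,208.7,.16,-.075,.006),('sc4',272.3,208.3,.16,.075,.006),('t4',372,245.5,.16,.075,-.006)],.8)
for s in (.7,.78,.86): print(s,proj('sc4',vw(V,disp(s,.16,-.075,.006))),proj('t4',vw(V,disp(s,.16,.075,-.006))))
# known base corner check in scene: rear-left base top (.085,.11,.045), rear-right
print(proj('sc4',vw(V,[.085,.11,.045])),proj('sc4',vw(V,[.085,-.11,.045])))
```

```text
s [0.7819599] [-0.8 -1.8  0.5 -2.  -1.7  0.7]
  single [0.70187108]
  single [0.68930618]
  single [0.79301919]
0.7 [205.42797344 208.47312003] [370.27091817 251.19472032]
0.78 [204.23855738 206.91853342] [370.34527163 246.32360195]
0.86 [203.01029603 205.78660245] [370.35385088 241.03078786]
[303.35852005 287.92700622] [200.1697983 289.4913644]
```

Request:
{"op": "servo_tool", "data": {
  "plan": [
    [[0.006, 0, -0.0055, 0, 5], [0.0065, 0, -0.0055, 0, 5], [0, 0, 0, 0, 5]]
  ]
}}

```text
time: 7.12
tcp_pos: [0.5509, -0.1831, 0.1647]
ee_rot: [3.135, 0.113, -0.008]
ft_force: [2.4, -2.9, -8.2]
finger_gap: 0.0162
```

Run:
```python
from h import *
st(); h=vw(V,disp(0,0)); to([.5529,-.183,.166])
```

```text
{'time': 7.125, 'joints': [-0.392, 0.269, 1.775, -0.007, 1.101, 1.11], 'tcp_pos': [0.551, -0.183, 0.165], 'ee_rot': [3.135, 0.113, -0.008], 'ft_force': [2.374, -2.854, -8.191], 'finger_gap': 0.016}
tcp [ 0.5509 -0.1831  0.1647] ztool [-0.005 -0.004 -1.   ] xtool [ 0.997  0.072 -0.005]
 target [ 0.5529 -0.183   0.166 ] tool delta [ 0.002   0.0001 -0.0013]
```

Request:
{"op": "servo_tool", "data": {
  "plan": [
    [[0, 0, 0, 0, 50], [0, 0, 0, 0, 50], [0, 0, 0, 0, 50], [-0.03, 0, 0, 0, 50], [-0.05, 0, 0, 0, 50], [-0.05, 0, 0, 0, 50], [0, 0.0, -0.06, 0, 50], [0, -0.05, -0.03, 0, 50], [0, -0.06, 0, 0, 50], [0, -0.06, 0, 0, 50], [0, 0, 0, 0, 50]]
  ]
}}

```text
time: 8.5
tcp_pos: [0.4052, -0.0127, 0.2645]
ee_rot: [-3.135, -0.106, -0.013]
ft_force: [0.3, -0.3, 0.3]
finger_gap: 0.0426
```

Run:
```python
from h import *
st(); to([.45,-.01,.25],[.85,.06,.25]); shot('top','t5'); shot('scene','sc5')
a=cv2.resize(cv2.imread('pics/t5.png')[170:330,322:442],None,fx=3,fy=3); b=cv2.resize(cv2.imread('pics/sc5.png')[160:320,170:310],None,fx=3,fy=3)
cv2.imwrite('pics/c5.png',np.hstack([a,b]))
```

```text
{'time': 8.5, 'joints': [-0.144, -0.2, 2.05, 0.006, 1.284, 1.358], 'tcp_pos': [0.405, -0.013, 0.265], 'ee_rot': [-3.135, -0.106, -0.013], 'ft_force': [0.331, -0.33, 0.305], 'finger_gap': 0.043}
tcp [ 0.4052 -0.0127  0.2645] ztool [ 0.008  0.005 -1.   ] xtool [0.998 0.067 0.009]
 target [ 0.45 -0.01  0.25] tool delta [0.0447 0.0004 0.0149]
 target [0.85 0.06 0.25] tool delta [ 0.4038 -0.0429  0.0036]
```

View pics/c5.png

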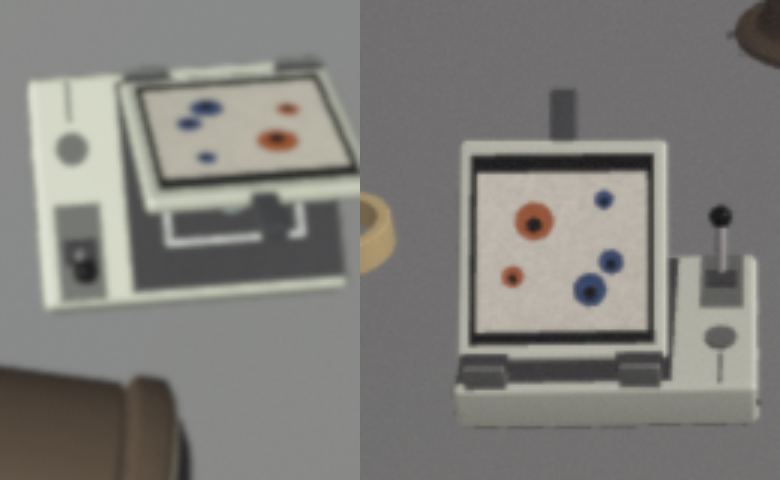

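Run:
```python
from h import *
fit_s([('t5',371.1,240.5,.16,.075,-.006),('t5',322+257/3,170+236/3,.198,0,.0)],.8)
print(proj('t5',vw(V,[-.046,.02,.049])),proj('t5',vw(V,[-.046,-.08,.049])), 'obs 377.1,251.8 423.5,248.5')
```

```text
s [0.84241197] [-0.7  1.7  5.5 -0.8]
  single [0.86764477]
  single [0.83028844]
[376.93796633 251.72979901] [423.11591728 248.22375942] obs 377.1,251.8 423.5,248.5
```

Request:
{"op": "servo_tool", "data": {
  "plan": [
    [[0.058, 0, 0, 0, 100], [0.06, 0, 0, 0, 100], [0.06, 0, 0, 0, 100], [0.06, 0, 0, 0, 100], [0.06, 0, 0, 0, 100], [0.06, 0, 0, 0, 100], [0.06, 0, 0, 0, 100], [0.06, 0, 0, 0, 100], [0.06, 0, 0, 0, 100]]
  ]
}}

```text
time: 9.72
tcp_pos: [0.9394, -0.013, 0.2664]
ee_rot: [3.138, 0.058, 0.013]
ft_force: [0.8, 0.2, 1.1]
finger_gap: 0.0856
```

Request:
{"op": "servo_tool", "data": {
  "plan": [
    [[0, -0.04, 0, -0.03, 100], [0, -0.04, 0, 0, 100], [0.06, 0, 0, 0, 100], [0.06, 0, 0, 0, 100], [0.06, 0, 0, 0, 100]]
  ]
}}

```text
time: 10.35
tcp_pos: [1.0007, 0.0529, 0.2042]
ee_rot: [3.137, 0.081, 0.093]
ft_force: [0.4, 0.1, 0.4]
finger_gap: 0.0853
```

Run:
```python
from h import *
st();to()
```

```text
{'time': 10.35, 'joints': [0.01, 1.275, 0.055, -0.001, 1.753, 1.529], 'tcp_pos': [1.001, 0.053, 0.204], 'ee_rot': [3.137, 0.081, 0.093], 'ft_force': [0.436, 0.065, 0.39], 'finger_gap': 0.085}
tcp [1.0007 0.0529 0.2042] ztool [ 0.06  -0.    -0.998] xtool [0.997 0.052 0.059]
```

Request:
{"op": "servo_tool", "data": {
  "plan": [
    [[0.06, 0, -0.06, 0, 100], [0.06, 0, -0.06, 0, 100], [0.06, 0, -0.06, 0, 100], [0.06, 0, -0.06, 0, 100]]
  ]
}}

```text
time: 10.85
tcp_pos: [1.0028, 0.0474, 0.3582]
ee_rot: [-3.124, -0.07, -0.318]
ft_force: [0.8, 0.4, 0.6]
finger_gap: 0.0853
```

Run:
```python
from h import *
st();to()
```

```text
{'time': 10.85, 'joints': [0.002, 1.123, 0.051, 0.005, 1.765, 1.53], 'tcp_pos': [1.003, 0.047, 0.358], 'ee_rot': [-3.124, -0.07, -0.318], 'ft_force': [0.825, 0.415, 0.611], 'finger_gap': 0.085}
tcp [1.0028 0.0474 0.3582] ztool [ 0.202  0.006 -0.979] xtool [0.978 0.044 0.202]
```

Request:
{"op": "servo_tool", "data": {
  "plan": [
    [[0.0625, 0, -0.05, 0, 100], [0.0625, 0, -0.05, 0, 100], [0.0625, 0, -0.05, 0, 100], [0.0625, 0, -0.05, 0, 100], [0.0625, 0, -0.05, 0, 100], [0.0625, 0, -0.05, 0, 100]]
  ]
}}

```text
time: 11.6
tcp_pos: [0.9889, 0.0473, 0.5553]
ee_rot: [-3.06, -0.07, -0.68]
ft_force: [0.2, 0.6, 0.2]
finger_gap: 0.0855
```

Run:
```python
from h import *
st();to()
```

```text
{'time': 11.6, 'joints': [-0.002, 0.93, 0.051, 0.017, 1.724, 1.529], 'tcp_pos': [0.989, 0.047, 0.555], 'ee_rot': [-3.06, -0.07, -0.68], 'ft_force': [0.229, 0.637, 0.222], 'finger_gap': 0.085}
tcp [0.9889 0.0473 0.5553] ztool [ 0.423  0.016 -0.906] xtool [0.905 0.042 0.424]
```

Request:
{"op": "servo_tool", "data": {
  "plan": [
    [[0.0625, -0.01, -0.04, 0, 100], [0.0625, -0.01, -0.04, 0, 100], [0.0625, -0.01, -0.04, 0, 100], [0.0625, 0, -0.04, 0, 100], [0.0625, 0, -0.04, 0, 100]]
  ]
}}

```text
time: 12.22
tcp_pos: [0.9604, 0.069, 0.7015]
ee_rot: [-2.971, -0.072, -0.974]
ft_force: [1.0, -0.2, -0.3]
finger_gap: 0.0856
```

Run:
```python
from h import *
st();c=np.load('pose.npz')['c']; g=vw(c,[-.017,0,.032])
M=R.from_rotvec(ctrl.sense()['ee_rot']).as_matrix(); print(M)
z=M[:,2]; T=g+.019*z; print('grip',g,'tcp',T); to(T-.1*z,T)
```

```text
{'time': 12.225, 'joints': [0.021, 0.79, 0.051, 0.016, 1.667, 1.55], 'tcp_pos': [0.96, 0.069, 0.702], 'ee_rot': [-2.971, -0.072, -0.974], 'ft_force': [0.996, -0.181, -0.311], 'finger_gap': 0.086}
[[ 8.05049422e-01  4.84653805e-02  5.91224607e-01]
 [ 3.92772373e-02 -9.98824798e-01  2.83958186e-02]
 [ 5.91906012e-01  3.61631774e-04 -8.06006912e-01]]
grip [0.54041342 0.2081514  0.032     ] tcp [0.55164669 0.20869092 0.01668587]
tcp [0.9604 0.069  0.7015] ztool [ 0.591  0.028 -0.806] xtool [0.805 0.039 0.592]
 target [0.4925 0.2059 0.0973] tool delta [-0.7289 -0.1596  0.2143]
 target [0.5516 0.2087 0.0167] tool delta [ 0.  -0.   0.1]
```

Request:
{"op": "servo_tool", "data": {
  "plan": [
    [[-0.052, -0.0114, 0.0153, 0, 60], [-0.052, -0.0114, 0.0153, 0, 60], [-0.052, -0.0114, 0.0153, 0, 60], [-0.052, -0.0114, 0.0153, 0, 60], [-0.052, -0.0114, 0.0153, 0, 60], [-0.052, -0.0114, 0.0153, 0, 60], [-0.052, -0.0114, 0.0153, 0, 60], [-0.052, -0.0114, 0.0153, 0, 60], [-0.052, -0.0114, 0.0153, 0, 60], [-0.052, -0.0114, 0.0153, 0, 60], [-0.052, -0.0114, 0.0153, 0, 60], [-0.052, -0.0114, 0.0153, 0, 60], [0, 0, 0, 0, 60]]
  ]
}}

```text
time: 13.85
tcp_pos: [0.5902, 0.1769, 0.2172]
ee_rot: [-2.954, -0.06, -1.027]
ft_force: [0.1, -0.0, 0.8]
finger_gap: 0.0512
```

```bash
cat >> h.py <<'E'
def Mt(): return R.from_rotvec(ctrl.sense()['ee_rot']).as_matrix()
CG=vw(np.load('pose.npz')['c'],[-.017,0,.032])
E
python3 - <<'E'
from h import *
st(); z=Mt()[:,2]; T=CG+.019*z; to(T-.1*z)
E
```

```text
{'time': 13.85, 'joints': [0.313, -0.031, 2.162, -0.449, 0.395, 2.205], 'tcp_pos': [0.59, 0.177, 0.217], 'ee_rot': [-2.954, -0.06, -1.027], 'ft_force': [0.1, -0.013, 0.794], 'finger_gap': 0.051}
tcp [0.5902 0.1769 0.2172] ztool [ 0.62   0.025 -0.784] xtool [0.784 0.031 0.621]
 target [0.4902 0.2061 0.0955] tool delta [-0.153  -0.0332  0.0342]
```

Request:
{"op": "servo_tool", "data": {
  "plan": [
    [[-0.05, -0.011, 0.011, 0, 60], [-0.05, -0.011, 0.011, 0, 60], [-0.05, -0.011, 0.011, 0, 60], [0, 0, 0, 0, 60]]
  ]
}}

```text
time: 14.35
tcp_pos: [0.5093, 0.2034, 0.1255]
ee_rot: [-2.945, -0.068, -1.027]
ft_force: [1.0, 0.2, 0.4]
finger_gap: 0.0511
```

Run:
```python
from h import *
st(); z=Mt()[:,2]; T=CG+.019*z; to(T-.05*z,T); shot('wrist','w6')
c=np.load('pose.npz')['c']
for q in ([-.025,-.008,.042],[-.025,.008,.042],[-.009,.008,.042],[-.009,-.008,.042],[-.025,.042,.006],[-.025,-.042,.006]): print(proj('w6',vw(c,q)).round(0))
```

```text
{'time': 14.35, 'joints': [0.45, 0.021, 2.35, -1.061, 0.277, 2.939], 'tcp_pos': [0.509, 0.203, 0.126], 'ee_rot': [-2.945, -0.068, -1.027], 'ft_force': [1.015, 0.166, 0.422], 'finger_gap': 0.051}
tcp [0.5093 0.2034 0.1255] ztool [ 0.621  0.034 -0.783] xtool [0.782 0.034 0.622]
 target [0.5212 0.2071 0.0563] tool delta [-0.0336 -0.0027  0.0617]
 target [0.5522 0.2088 0.0171] tool delta [0.   0.   0.05]
[330. 278.]
[308. 280.]
[306. 260.]
[327. 258.]
[269. 296.]
[369. 285.]
```

View pics/w6.png

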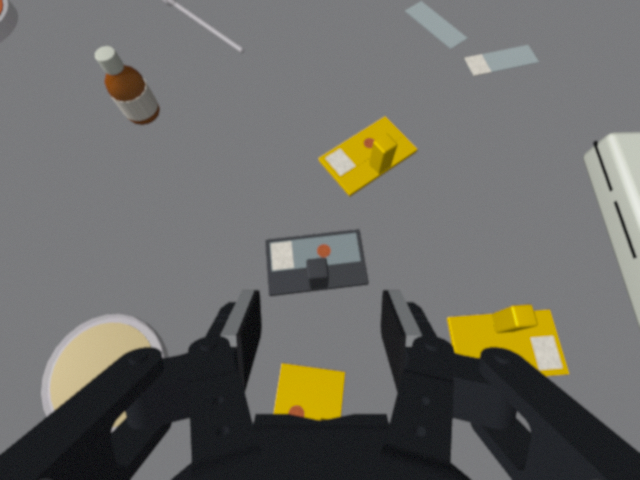

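The picture shows the dark carrier's grip top at (318,268), on prediction. The last joint is now at its limit and j4 is near its own. I'll fit a quick kinematic model to pick a feasible tilt and azimuth.

```bash
cat > kin.py <<'E'
import numpy as np
from scipy.spatial.transform import Rotation as R
from scipy.optimize import least_squares
D=[([-1.316,.309,1.635,0,1.2,-.07],[.199,-.5916,.206],[-3.098,-.508,0]),
([-.45,.094,1.984,.003,1.068,1.056],[.4568,-.1714,.1647],[-3.135,-.099,.005]),
([-.459,.323,1.985,.003,.836,1.04],[.4837,-.1898,.0489],[-3.137,-.109,0]),
([-.42,.242,1.869,.007,1.01,1.077],[.5257,-.1849,.1383],[3.135,.111,.033]),
([-.392,.269,1.775,-.007,1.101,1.11],[.5509,-.1831,.1647],[3.135,.113,-.008]),
([-.144,-.2,2.05,.006,1.284,1.358],[.4052,-.0127,.2645],[-3.135,-.106,-.013]),
([.01,1.275,.055,-.001,1.753,1.529],[1.0007,.0529,.2042],[3.137,.081,.093]),
([.002,1.123,.051,.005,1.765,1.53],[1.0028,.0474,.3582],[-3.124,-.07,-.318]),
([-.002,.93,.051,.017,1.724,1.529],[.9889,.0473,.5553],[-3.06,-.07,-.68]),
([.021,.79,.051,.016,1.667,1.55],[.9604,.069,.7015],[-2.971,-.072,-.974]),
([.313,-.031,2.162,-.449,.395,2.205],[.5902,.1769,.2172],[-2.954,-.06,-1.027]),
([.45,.021,2.35,-1.061,.277,2.939],[.5093,.2034,.1255],[-2.945,-.068,-1.027])]
E_=lambda a,q:R.from_euler(a,q)
def fk(q,k):
    r1=E_('z',q[0]); r2=r1*E_('y',q[1]); r3=r2*E_('y',q[2]); r4=r3*E_('z',q[3]); r5=r4*E_('y',q[4]); r6=r5*E_('z',q[5]+k[9])
    p=r1.apply([k[0],k[1],k[2]])+r2.apply([k[3],0,k[4]])+r3.apply([k[5],0,k[6]])+r4.apply([0,0,0])+r5.apply([k[7],k[10],k[8]])
    return p,r6
def res(k): 
    o=[]
    for q,p,e in D:
        P,r=fk(q,k); o+=list((P-p)*1); o+=list((r.inv()*R.from_rotvec(e)).as_rotvec()*.3)
    return np.array(o)
LO=np.array([-3.06,-.79,.05,-1.19,.05,-2.94]);HI=np.array([3.06,1.96,2.63,4.34,2.64,2.94])
def ik(p,r,k,q0):
    f=lambda q:(lambda P,rr:np.r_[(P-p)*10,(r.inv()*rr).as_rotvec()*3])(*fk(q,k))
    o=least_squares(f,np.clip(q0,LO+.01,HI-.01),bounds=(LO,HI)); return o.x,np.abs(o.fun).max()
def tool(tilt,az,flip=0):
    c,s=np.cos(az),np.sin(az); z=np.array([c*np.sin(tilt),s*np.sin(tilt),-np.cos(tilt)]); y=np.array([s,-c,0]); 
    if flip: y=-y
    return R.from_matrix(np.stack([np.cross(y,z),y,z],1))
E
cat > t.py <<'E'
from kin import *
from h import V,vw,CG
o=least_squares(res,[0,.04,.3,0,.4,0,.35,0,.25,1.57,0]); k=o.x; print(k.round(3),np.abs(o.fun).max()); np.save('k.npy',k)
WG=vw(V,[-.03,-.03,.077])
for name,G in (('carrier',CG),('well',WG)):
  for tilt in (.5,.58,.67):
    for az in (.05,.07,.16):
      for fl in (0,1):
        r=tool(tilt,az,fl); p=G+.019*r.as_matrix()[:,2]
        b=min((ik(p,r,k,q0) for q0 in ([.4,.1,2.3,-.8,.3,-.2 if fl else 2.8],[-.3,.1,2.3,.5,.3,1.2],[-.3,.1,2.3,.5,.3,-1.8],[-.3,.1,2.2,2.5,.3,-1.8])),key=lambda x:x[1])
        print(name,tilt,az,fl,b[0].round(2),round(b[1],4))
E
python3 t.py
```

```text
[ 1.000e-03  4.300e-02  3.140e-01 -1.000e-03  4.820e-01  3.600e-02
  5.260e-01  0.000e+00  3.420e-01  1.571e+00  0.000e+00] 0.0003154074343819091
carrier 0.5 0.05 0 [ 0.38  0.34  2.19 -0.88  0.2   2.73] 0.0
carrier 0.5 0.05 1 [ 0.38  0.34  2.19 -0.88  0.2  -0.41] 0.0
carrier 0.5 0.07 0 [ 0.37  0.34  2.19 -0.86  0.19  2.69] 0.0
carrier 0.5 0.07 1 [ 0.37  0.34  2.19 -0.86  0.19 -0.46] 0.0
carrier 0.5 0.16 0 [ 0.34  0.33  2.2  -0.67  0.14  2.4 ] 0.0
carrier 0.5 0.16 1 [ 0.34  0.33  2.2  -0.67  0.14 -0.74] 0.0
carrier 0.58 0.05 0 [ 0.38  0.36  2.26  4.34  0.18 -2.49] 0.0874
carrier 0.58 0.05 1 [0.38 0.36 2.26 4.34 0.18 0.65] 0.0874
carrier 0.58 0.07 0 [ 0.38  0.35  2.26  4.34  0.17 -2.51] 0.0761
carrier 0.58 0.07 1 [0.38 0.35 2.26 4.34 0.17 0.63] 0.0761
carrier 0.58 0.16 0 [ 0.35  0.34  2.26  4.34  0.11 -2.61] 0.0256
carrier 0.58 0.16 1 [0.35 0.34 2.26 4.34 0.11 0.53] 0.0256
carrier 0.67 0.05 0 [ 0.42  0.36  2.28  4.17  0.26 -2.29] 0.0
carrier 0.67 0.05 1 [0.42 0.36 2.28 4.17 0.26 0.85] 0.0
carrier 0.67 0.07 0 [ 0.41  0.36  2.28  4.11  0.25 -2.25] 0.0
carrier 0.67 0.07 1 [0.41 0.36 2.28 
[... 505 characters left out ...]
 [-0.55  0.27  2.19  1.05  0.36  0.03] 0.0
well 0.58 0.05 1 [-0.53  0.26  2.17  0.9   0.36 -2.94] 0.0937
well 0.58 0.07 0 [-0.56  0.28  2.18  1.05  0.38  0.01] 0.0
well 0.58 0.07 1 [-0.53  0.27  2.16  0.88  0.38 -2.94] 0.1089
well 0.58 0.16 0 [-0.58  0.29  2.16  1.04  0.45 -0.07] 0.0
well 0.58 0.16 1 [-0.6   0.3   2.18  1.15  0.44  2.94] 0.0828
well 0.67 0.05 0 [-0.58  0.28  2.24  1.43  0.38 -0.36] 0.0
well 0.67 0.05 1 [-0.58  0.28  2.24  1.43  0.38  2.78] 0.0
well 0.67 0.07 0 [-0.59  0.28  2.23  1.41  0.4  -0.37] 0.0
well 0.67 0.07 1 [-0.59  0.28  2.23  1.41  0.4   2.77] 0.0
well 0.67 0.16 0 [-0.62  0.3   2.21  1.32  0.47 -0.38] 0.0
well 0.67 0.16 1 [-0.62  0.3   2.21  1.32  0.47  2.76] 0.0
```

```bash
cat >> kin.py <<'E'
k=np.load('k.npy')
def step(q,row,w):   # guess of the servo: weighted IK with joint bounds
    p,r=fk(q,k); row=np.array(row,float)
    P=p+r.apply(row[:3]); rr=r*R.from_euler('z',row[3])
    lam=w[1]
    f=lambda x:(lambda a,b:np.r_[(a-P),(rr.inv()*b).as_rotvec()*w[0],lam*(x-q)])(*fk(x,k))
    return least_squares(f,np.clip(q,LO+1e-4,HI-1e-4),bounds=(LO,HI)).x
def tiltaz(q):
    p,r=fk(q,k); M=r.as_matrix(); return p.round(3),round(np.arccos(-M[2,2]),3),round(np.arctan2(M[1,2],M[0,2]),3),round(np.arctan2(M[1,0],M[0,0]),3)
def sim(q,rows,w):
    for r_ in rows: q=step(q,r_,w)
    return q
E
cat > t2.py <<'E'
from kin import *
from h import CG
q0=np.array([.01,1.275,.055,-.001,1.753,1.529]); qb=np.array([-.002,.93,.051,.017,1.724,1.529])
for w in (.03,.1,.3,1):
    print(w,tiltaz(sim(q0,[(.06,0,-.06,0)]*4,(w,1e-3))), tiltaz(sim(qb,[(.0625,-.006,-.04,0)]*5,(w,1e-3))))
print('obs tilt .203 z .358 ; tilt .633 z .70')
for tilt in (.5,.54,.58,.62):
  for az in (.03,.07,.11):
    r=tool(tilt,az); q,e=ik(CG+.019*r.as_matrix()[:,2],r,k,[.4,.3,2.2,-1.0,.2,2.8]); print(tilt,az,q.round(2),round(e,4))
for X in (.65,.7,.75,.8):
    r=tool(.65,.07); q,e=ik(np.array([X,.07,.032])+.019*r.as_matrix()[:,2],r,k,[.04,.3,2.2,0,.2,1.6]); print('stage',X,q.round(2),round(e,4))
E
python3 t2.py
```

```text
0.03 (array([1.14 , 0.061, 0.504]), np.float64(0.753), np.float64(0.049), np.float64(0.054)) (array([1.057, 0.08 , 0.906]), np.float64(1.272), np.float64(0.057), np.float64(0.043))
0.1 (array([1.13 , 0.061, 0.496]), np.float64(0.713), np.float64(0.049), np.float64(0.054)) (array([1.049, 0.08 , 0.892]), np.float64(1.221), np.float64(0.057), np.float64(0.045))
0.3 (array([1.071, 0.057, 0.449]), np.float64(0.495), np.float64(0.047), np.float64(0.053)) (array([1.006, 0.076, 0.813]), np.float64(0.956), np.float64(0.053), np.float64(0.048))
1 (array([0.974, 0.052, 0.377]), np.float64(0.145), np.float64(0.029), np.float64(0.052)) (array([0.931, 0.07 , 0.687]), np.float64(0.541), np.float64(0.043), np.float64(0.047))
obs tilt .203 z .358 ; tilt .633 z .70
0.5 0.03 [ 0.39  0.34  2.19 -0.9   0.21  2.77] 0.0
0.5 0.07 [ 0.37  0.34  2.19 -0.86  0.19  2.69] 0.0
0.5 0.11 [ 0.36  0.34  2.2  -0.79  0.17  2.58] 0.0
0.54 0.03 [ 0.39  0.34  2.2  -1.07  0.2   2.94] 0.0406
0.54 0.07 [ 0.38  0.34  2.21 -1.11  0.17  2.94] 0.0219
0.54 0.11 [ 0.36  0.34  2.22 -1.15  0.14  2.94] 0.005
0.58 0.03 [ 0.38  0.33  2.21 -1.08  0.19  2.94] 0.1357
0.58 0.07 [ 0.37  0.33  2.22 -1.12  0.16  2.94] 0.117
0.58 0.11 [ 0.36  0.33  2.22 -1.16  0.13  2.94] 0.1002
0.62 0.03 [ 0.38  0.33  2.21 -1.08  0.19  2.94] 0.2306
0.62 0.07 [ 0.37  0.32  2.22 -1.13  0.16  2.94] 0.2121
0.62 0.11 [ 0.35  0.32  2.23 -1.17  0.13  2.94] 0.1952
stage 0.65 [ 0.03  0.43  2.14  2.84  0.08 -1.3 ] 0.0
stage 0.7 [ 0.02  0.5   2.03  2.45  0.05 -0.92] 0.0142
stage 0.75 [0.02 0.56 1.9  0.78 0.05 0.75] 0.017
stage 0.8 [0.02 0.63 1.79 0.35 0.09 1.18] 0.0
```

```bash
cat > t3.py <<'E'
from kin import *
from h import CG,V,vw
WG=vw(V,[-.03,-.03,.077])
def path(tilt,az,q,wps,n=12):
    r=tool(tilt,az); z=r.as_matrix()[:,2]; last=None
    for i,w in enumerate(wps):
        w=np.array(w)+.019*z
        for t in (np.linspace(0,1,n+1)[1:] if last is not None else [1]):
            p=w if last is None else last+(w-last)*t
            q,e=ik(p,r,k,q)
        print('  ',np.round(w-.019*z,3),q.round(2),round(e,4)); last=w
    return q
for tilt in (.63,.67):
  for az in (.05,.1):
    print(tilt,az)
    path(tilt,az,[-.5,.2,2.1,1.2,.4,0],[WG+[0,0,.1],[.45,-.25,.2],[.42,-.1,.15],[.42,.02,.1],[.47,.15,.095],CG+[0,0,.06],CG,CG+[0,0,.06],[.42,.02,.1],[.45,-.18,.12],WG+[-.1,-.0,.1],WG+[0,0,.02],WG])
E
python3 t3.py
```

```text
0.63 0.05
   [ 0.569 -0.18   0.177] [-0.57  0.07  2.18  0.8   0.49  0.31] 0.0
   [ 0.45 -0.25  0.2 ] [-0.9  -0.09  2.28  0.8   0.73  0.06] 0.0
   [ 0.42 -0.1   0.15] [-0.62 -0.27  2.54  0.85  0.5   0.22] 0.0
   [0.42 0.02 0.1 ] [-0.14 -0.17  2.62  1.01  0.14  0.41] 0.0
   [0.47  0.15  0.095] [ 0.32  0.03  2.44 -1.16  0.16  2.94] 0.037
   [0.54  0.208 0.092] [ 0.4   0.2   2.25 -1.09  0.22  2.94] 0.0439
   [0.54  0.208 0.032] [ 0.37  0.32  2.21 -1.11  0.17  2.94] 0.2449
   [0.54  0.208 0.092] [ 0.4   0.2   2.25 -1.09  0.22  2.94] 0.0439
   [0.42 0.02 0.1 ] [-0.14 -0.17  2.62  1.01  0.14  0.41] 0.0
   [ 0.45 -0.18  0.12] [-0.77 -0.01  2.42  1.06  0.51 -0.14] 0.0
   [ 0.469 -0.18   0.177] [-0.73 -0.12  2.36  0.84  0.59  0.16] 0.0
   [ 0.569 -0.18   0.097] [-0.57  0.23  2.21  1.15  0.38 -0.07] 0.0
   [ 0.569 -0.18   0.077] [-0.57  0.28  2.21  1.26  0.37 -0.19] 0.0
0.63 0.1
   [ 0.569 -0.18   0.177] [-0.58  0.08  2.17  0.82  0.53  0.24] 0.0
   [ 0.45 -0.25  0.2 ] [-0.92 -0.08  2.26  0.81  0.77  0.01] 0.0
   [ 0.42 -0.1   0.15] [-0.64 -0.25  2.53  0.88  0.55  0.13] 0.0
   [0.42 0.02 0.1 ] [
[... 1691 characters left out ...]
.26  2.55  0.98  0.55  0.01] 0.0
   [0.42 0.02 0.1 ] [-0.19 -0.16  2.63  1.37  0.18 -0.03] 0.0331
   [0.47  0.15  0.095] [ 0.3   0.04  2.48  4.34  0.13 -2.61] 0.0158
   [0.54  0.208 0.092] [ 0.38  0.21  2.31  4.34  0.17 -2.55] 0.0787
   [0.54  0.208 0.032] [ 0.39  0.36  2.29  4.01  0.24 -2.19] 0.0
   [0.54  0.208 0.092] [ 0.38  0.21  2.31  4.34  0.17 -2.55] 0.0787
   [0.42 0.02 0.1 ] [-0.19 -0.16  2.63  1.37  0.18 -0.03] 0.0331
   [ 0.45 -0.18  0.12] [-0.81  0.    2.43  1.15  0.57 -0.3 ] 0.0
   [ 0.469 -0.18   0.177] [-0.77 -0.1   2.37  0.94  0.63 -0.01] 0.0
   [ 0.569 -0.18   0.097] [-0.6   0.24  2.22  1.27  0.43 -0.26] 0.0
   [ 0.569 -0.18   0.077] [-0.6   0.29  2.22  1.38  0.42 -0.37] 0.0
```

```bash
cat > t4.py <<'E'
from kin import *
from h import CG
q=np.array([.45,.021,2.35,-1.061,.277,2.939])
for turn0 in (0,-.1):
  for w in (.5,1):
    x=q.copy()
    for i in range(9):
        p,r=fk(x,k); z=r.as_matrix()[:,2]; T=CG+.019*z-max(0,.09-.018*i)*z*(1 if i<8 else 0)
        d=r.inv().apply(T-p); d=d/max(1,np.linalg.norm(d)/.03); x=step(x,[*d,turn0 if i<2 else 0],(w,1e-3))
    print(turn0,w,tiltaz(x),x.round(2),'y',fk(x,k)[1].as_matrix()[:,1].round(3),'err',(fk(x,k)[0]-(CG+.019*fk(x,k)[1].as_matrix()[:,2])).round(4))
E
python3 t4.py
```

```text
0 0.5 (array([0.55 , 0.209, 0.016]), np.float64(0.536), np.float64(0.117), np.float64(0.067)) [ 0.36  0.34  2.22 -1.12  0.14  2.94] y [ 0.08  -0.997 -0.022] err [ 0.0001 -0.      0.0002]
0 1 (array([0.557, 0.207, 0.032]), np.float64(0.56), np.float64(0.105), np.float64(0.063)) [ 0.36  0.31  2.22 -1.12  0.15  2.94] y [ 0.075 -0.997 -0.019] err [ 0.0064 -0.0019  0.0164]
-0.1 0.5 (array([0.55 , 0.209, 0.016]), np.float64(0.54), np.float64(0.07), np.float64(0.282)) [ 0.38  0.34  2.22 -1.19  0.17  2.84] y [ 0.224 -0.97   0.093] err [0.0001 0.     0.0003]
-0.1 1 (array([0.555, 0.21 , 0.031]), np.float64(0.563), np.float64(0.067), np.float64(0.283)) [ 0.38  0.32  2.22 -1.19  0.18  2.84] y [ 0.22  -0.971  0.097] err [0.0047 0.0013 0.0147]
```

Request:
{"op": "servo_tool", "data": {
  "plan": [
    [[-0.012, -0.001, 0.02, 0, 60], [-0.012, -0.001, 0.02, 0, 60], [-0.012, -0.001, 0.02, 0, 60], [0, 0, 0, 0, 60]]
  ],
  "grip_force": 50
}}

```text
time: 14.9
tcp_pos: [0.5358, 0.2024, 0.0928]
ee_rot: [-2.946, -0.067, -0.967]
ft_force: [0.4, -0.2, -0.2]
finger_gap: 0.0512
```

Run:
```python
from h import *
st(); M=Mt(); print(M[:,1].round(3)); z=M[:,2]; T=CG+.019*z; to(T-.04*z,T)
```

```text
{'time': 14.9, 'joints': [0.391, 0.135, 2.3, -1.089, 0.202, 2.94], 'tcp_pos': [0.536, 0.202, 0.093], 'ee_rot': [-2.946, -0.067, -0.967], 'ft_force': [0.4, -0.2, -0.174], 'finger_gap': 0.051}
[ 0.054 -0.998 -0.025]
tcp [0.5358 0.2024 0.0928] ztool [ 0.591  0.052 -0.805] xtool [0.805 0.028 0.593]
 target [0.528  0.2071 0.0489] tool delta [-0.0322 -0.004   0.031 ]
 target [0.5516 0.2091 0.0167] tool delta [-0.   -0.    0.04]
```

Request:
{"op": "servo_tool", "data": {
  "plan": [
    [[-0.018, -0.002, 0.015, 0, 60], [-0.018, -0.002, 0.015, 0, 60], [-0.018, -0.002, 0.015, 0, 60], [-0.018, -0.002, 0.015, 0, 60], [0, 0, 0, 0, 60]]
  ]
}}

```text
time: 15.52
tcp_pos: [0.5189, 0.2037, 0.0399]
ee_rot: [-2.971, -0.088, -0.843]
ft_force: [0.9, 0.7, 0.1]
finger_gap: 0.0514
```

Run:
```python
from h import *
st(); M=Mt(); print(M[:,1].round(3)); z=M[:,2]; T=CG+.019*z; to(T-.02*z,T)
```

```text
{'time': 15.525, 'joints': [0.376, 0.234, 2.298, -1.093, 0.148, 2.94], 'tcp_pos': [0.519, 0.204, 0.04], 'ee_rot': [-2.971, -0.088, -0.843], 'ft_force': [0.919, 0.691, 0.095], 'finger_gap': 0.051}
[ 0.069 -0.997 -0.035]
tcp [0.5189 0.2037 0.0399] ztool [ 0.523  0.066 -0.85 ] xtool [0.85  0.041 0.526]
 target [0.5399 0.2081 0.0328] tool delta [ 0.0143 -0.0027  0.0173]
 target [0.5503 0.2094 0.0159] tool delta [-0.   -0.    0.02]
```

Request:
{"op": "servo_tool", "data": {
  "plan": [
    [[0.006, -0.001, 0.012, 0, 60], [0.006, -0.001, 0.013, 0, 60], [0.003, -0.001, 0.013, 0, 60], [0, 0, 0, 0, 60]]
  ]
}}

```text
time: 16.02
tcp_pos: [0.557, 0.2104, 0.0204]
ee_rot: [-2.972, -0.091, -0.829]
ft_force: [-0.2, -0.9, -0.0]
finger_gap: 0.0511
```

Run:
```python
from h import *
st(); M=Mt(); print(M[:,1].round(3)); z=M[:,2]; T=CG+.019*z; to(T)
```

```text
{'time': 16.025, 'joints': [0.354, 0.335, 2.214, -1.112, 0.128, 2.94], 'tcp_pos': [0.557, 0.21, 0.02], 'ee_rot': [-2.972, -0.091, -0.829], 'ft_force': [-0.224, -0.907, -0.03], 'finger_gap': 0.051}
[ 0.072 -0.997 -0.037]
tcp [0.557  0.2104 0.0204] ztool [ 0.515  0.069 -0.854] xtool [0.854 0.042 0.519]
 target [0.5502 0.2095 0.0158] tool delta [-0.0083  0.0006  0.0004]
```

Request:
{"op": "servo_tool", "data": {
  "plan": [
    [[-0.009, 0, 0.001, 0, 60], [0, 0, 0, 0, 60]]
  ]
}}

```text
time: 16.27
tcp_pos: [0.5501, 0.2095, 0.0174]
ee_rot: [-2.975, -0.092, -0.818]
ft_force: [0.1, -0.1, -0.1]
finger_gap: 0.0515
```

Run:
```python
from h import *
st(); M=Mt(); print(M[:,1].round(3)); z=M[:,2]; T=CG+.019*z; to(T)
```

```text
{'time': 16.275, 'joints': [0.355, 0.333, 2.224, -1.11, 0.126, 2.94], 'tcp_pos': [0.55, 0.21, 0.017], 'ee_rot': [-2.975, -0.092, -0.818], 'ft_force': [0.142, -0.067, -0.143], 'finger_gap': 0.052}
[ 0.072 -0.997 -0.037]
tcp [0.5501 0.2095 0.0174] ztool [ 0.509  0.069 -0.858] xtool [0.858 0.043 0.512]
 target [0.5501 0.2095 0.0157] tool delta [-0.0009  0.0001  0.0014]
```

Request:
{"op": "servo_tool", "data": {
  "plan": [
    [[0, 0, 0, 0, 5], [0, 0, 0, 0, 5], [0, 0, 0, 0, 5], [0, 0, 0, 0, 5], [0, 0, 0, 0, 5], [0, 0, 0, 0, 5], [0.015, -0.001, -0.026, 0, 5], [0.016, -0.001, -0.026, 0, 5], [0.016, -0.001, -0.026, 0, 5], [0, 0, 0, 0, 5]]
  ]
}}

```text
time: 17.52
tcp_pos: [0.5492, 0.2077, 0.1004]
ee_rot: [-2.98, -0.092, -0.816]
ft_force: [-0.1, -0.1, -1.4]
finger_gap: 0.0117
```

Run:
```python
from h import *
st(); M=Mt(); print(M[:,1].round(3)); to(); shot('wrist','w7'); shot('scene','sc7')
a=cv2.resize(cv2.imread('pics/w7.png')[150:480,150:500],None,fx=1.4,fy=1.4);b=cv2.resize(cv2.imread('pics/sc7.png')[140:330,360:520],None,fx=2,fy=2)
b=cv2.copyMakeBorder(b,0,a.shape[0]-b.shape[0],0,0,cv2.BORDER_CONSTANT); cv2.imwrite('pics/c7.png',np.hstack([a,b])[:, :800])
```

```text
{'time': 17.525, 'joints': [0.355, 0.144, 2.209, -0.42, 0.287, 2.237], 'tcp_pos': [0.549, 0.208, 0.1], 'ee_rot': [-2.98, -0.092, -0.816], 'ft_force': [-0.106, -0.095, -1.414], 'finger_gap': 0.012}
[ 0.071 -0.997 -0.033]
tcp [0.5492 0.2077 0.1004] ztool [ 0.507  0.065 -0.859] xtool [0.859 0.044 0.51 ]
```

View pics/c7.png

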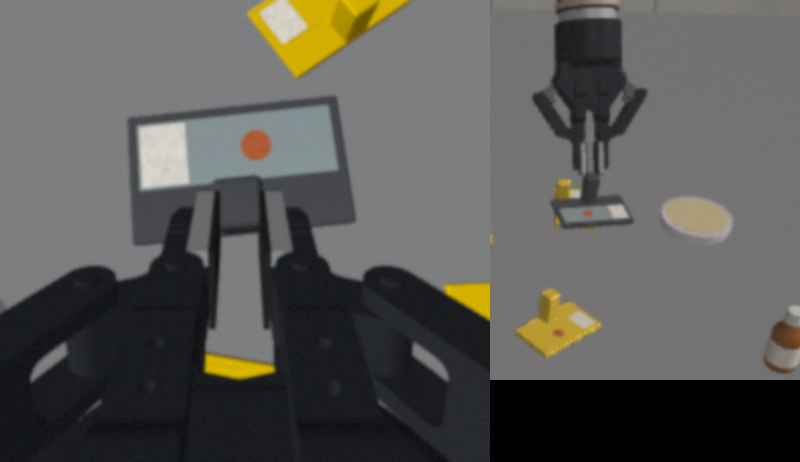

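Run:
```python
from h import *
c=ctrl.capture('wrist'); K=np.array(c['camera_matrix']); T=np.array(c['tool_from_camera']); print(K[0,0],T.round(4))
f=K[0,0]
for u0,u1,v,gap in ((260,383,292,.0511),(301.5,337,290,.016),(301.5,337,290,.0117)):
    d=f*gap/(u1-u0); P=d*np.linalg.inv(K)@[(u0+u1)/2,v,1]; print('tip in tool',(T@np.r_[P,1])[:3].round(4))
# grip top corners in w7 -> tool ray at assumed carrier
```

```text
364.2062474628273 [[-4.000e-04 -9.556e-01 -2.946e-01  7.510e-02]
 [ 1.000e+00 -3.000e-04 -3.000e-04 -5.000e-04]
 [ 2.000e-04 -2.946e-01  9.556e-01 -1.673e-01]
 [ 0.000e+00  0.000e+00  0.000e+00  1.000e+00]]
tip in tool [ 0.0087 -0.0002 -0.0294]
tip in tool [ 0.004  -0.0012 -0.0175]
tip in tool [ 0.0231 -0.001  -0.0578]
```

```bash
cat > t5.py <<'E'
from kin import *
from h import ctrl
s=ctrl.sense(); q=np.array(s['joints']); p,r=fk(q,k); print(p,s['tcp_pos'])
z=r.as_matrix()[:,2]
T=np.array([.435,-.17,.015])+.0  # tcp target approx at floor
for tgt in ([.48,.05,.12],[.445,-.17,.12],[.445,-.17,.0174]):
    d=np.array(tgt)-fk(q,k)[0]; n=int(np.ceil(np.linalg.norm(d)/.045)); print('tool delta',fk(q,k)[1].inv().apply(d).round(4),'rows',n)
    for i in range(n):
        a,b=fk(q,k); q=step(q,[*b.inv().apply((np.array(tgt)-a)/(n-i)),0],(.7,1e-3)); 
    print(tiltaz(q),q.round(2))
r=tool(.65,.07)
for X in ([.435,-.17,.03],[.435,-.17,.1],[.45,-.2,.2]):
    print(ik(np.array(X),r,k,[-.8,.1,2.4,1.2,.5,0]))
E
python3 t5.py
```

```text
[0.54611187 0.20621543 0.09604369] [0.54587447 0.20622313 0.09589885]
tool delta [-0.0522  0.1503 -0.0634] rows 4
(array([0.48, 0.05, 0.12]), np.float64(0.528), np.float64(0.122), np.float64(0.054)) [-0.05 -0.13  2.43  0.26  0.33  1.23]
tool delta [-0.0404  0.2169 -0.031 ] rows 5
(array([ 0.445, -0.17 ,  0.12 ]), np.float64(0.528), np.float64(0.122), np.float64(0.054)) [-0.74 -0.07  2.38  0.74  0.61  0.2 ]
tool delta [-0.0516  0.0031  0.0886] rows 3
(array([ 0.445, -0.17 ,  0.017]), np.float64(0.528), np.float64(0.122), np.float64(0.054)) [-0.74  0.21  2.41  1.2   0.42 -0.33]
(array([-0.82776556,  0.17980068,  2.49591266,  1.527368  ,  0.49344604,
       -0.73534199]), np.float64(8.051614930337792e-12))
(array([-0.82775238, -0.05073345,  2.48423386,  1.1163338 ,  0.55467925,
       -0.26298978]), np.float64(7.216449660063518e-15))
(array([-0.85635774, -0.21659198,  2.35248419,  0.79181995,  0.74756721,
        0.11773595]), np.float64(1.6653345369377348e-15))
```

The grip is only caught by the fingertips and the carrier isn't yet square in the jaws. I'll carry it to the clear table in front of the viewer and regrasp it there deeper, at the right tilt.

Request:
{"op": "servo_tool", "data": {
  "plan": [
    [[-0.0105, 0.03, -0.0127, 0, 5], [-0.0105, 0.03, -0.0127, 0, 5], [-0.0105, 0.03, -0.0127, 0, 5], [-0.0105, 0.03, -0.0127, 0, 5], [-0.0105, 0.03, -0.0127, 0, 5], [-0.0067, 0.036, -0.0052, 0, 5], [-0.0067, 0.036, -0.0052, 0, 5], [-0.0067, 0.036, -0.0052, 0, 5], [-0.0067, 0.036, -0.0052, 0, 5], [-0.0067, 0.036, -0.0052, 0, 5], [-0.0067, 0.036, -0.0052, 0, 5], [0, 0, 0, 0, 5]]
  ]
}}

```text
time: 19.18
tcp_pos: [0.4251, -0.1785, 0.1002]
ee_rot: [-3.0, -0.094, -0.742]
ft_force: [0.2, 1.0, -1.3]
finger_gap: 0.0119
```

Run:
```python
from h import *
st(); to([.445,-.165,.05],[.445,-.165,.020])
```

```text
{'time': 19.175, 'joints': [-0.774, -0.044, 2.387, 0.707, 0.605, 0.182], 'tcp_pos': [0.425, -0.179, 0.1], 'ee_rot': [-3.0, -0.094, -0.742], 'ft_force': [0.231, 1.049, -1.283], 'finger_gap': 0.012}
tcp [ 0.4251 -0.1785  0.1002] ztool [ 0.464  0.063 -0.884] xtool [0.883 0.047 0.467]
 target [ 0.445 -0.165  0.05 ] tool delta [-0.0053 -0.0104  0.0544]
 target [ 0.445 -0.165  0.02 ] tool delta [-0.014   0.001   0.0265]
```

Request:
{"op": "servo_tool", "data": {
  "plan": [
    [[-0.0026, -0.005, 0.027, 0, 5], [-0.0026, -0.005, 0.027, 0, 5], [-0.007, 0, 0.013, 0, 5], [-0.007, 0, 0.013, 0, 5], [0, 0, 0, 0, 5]]
  ]
}}

```text
time: 19.8
tcp_pos: [0.4399, -0.1583, 0.0131]
ee_rot: [-2.998, -0.093, -0.722]
ft_force: [-0.3, -1.7, 1.2]
finger_gap: 0.0118
```

Run:
```python
from h import *
st(); to([.445,-.165,.020])
```

```text
{'time': 19.8, 'joints': [-0.697, 0.199, 2.401, 1.045, 0.409, -0.136], 'tcp_pos': [0.44, -0.158, 0.013], 'ee_rot': [-2.998, -0.093, -0.722], 'ft_force': [-0.284, -1.749, 1.202], 'finger_gap': 0.012}
tcp [ 0.4399 -0.1583  0.0131] ztool [ 0.453  0.069 -0.889] xtool [0.889 0.045 0.456]
 target [ 0.445 -0.165  0.02 ] tool delta [ 0.0074  0.0068 -0.0042]
```

Request:
{"op": "servo_tool", "data": {
  "plan": [
    [[0, 0, 0, 0, 60], [0, 0, 0, 0, 60], [0, 0, 0, 0, 60], [0, 0, -0.03, 0, 60], [0, 0, -0.06, 0, 60], [0, 0, -0.06, 0, 60], [0.03, 0, -0.05, 0, 60], [0.03, 0, -0.05, 0, 60], [0, 0, 0, 0, 60]]
  ]
}}

```text
time: 20.92
tcp_pos: [0.3765, -0.1714, 0.2686]
ee_rot: [-3.0, -0.091, -0.709]
ft_force: [-0.2, -0.4, -0.7]
finger_gap: 0.0515
```

Run:
```python
from h import *
st(); print(Mt()[:,1]); to([.95,-.11,.45]); shot('top','t8'); shot('wrist','w8')
a=cv2.resize(cv2.imread('pics/t8.png')[180:380,300:500],None,fx=2.4,fy=2.4); b=cv2.imread('pics/w8.png')[0:480,140:440]
cv2.imwrite('pics/c8.png',np.hstack([a,b]))
```

```text
{'time': 20.925, 'joints': [-0.863, -0.434, 2.279, 0.449, 1.082, 0.477], 'tcp_pos': [0.376, -0.171, 0.269], 'ee_rot': [-3.0, -0.091, -0.709], 'ft_force': [-0.212, -0.447, -0.692], 'finger_gap': 0.051}
[ 0.07058685 -0.99659742 -0.04255684]
tcp [ 0.3765 -0.1714  0.2686] ztool [ 0.445  0.07  -0.893] xtool [0.893 0.044 0.448]
 target [ 0.95 -0.11  0.45] tool delta [ 0.5961 -0.0284  0.0975]
```

View pics/c8.png

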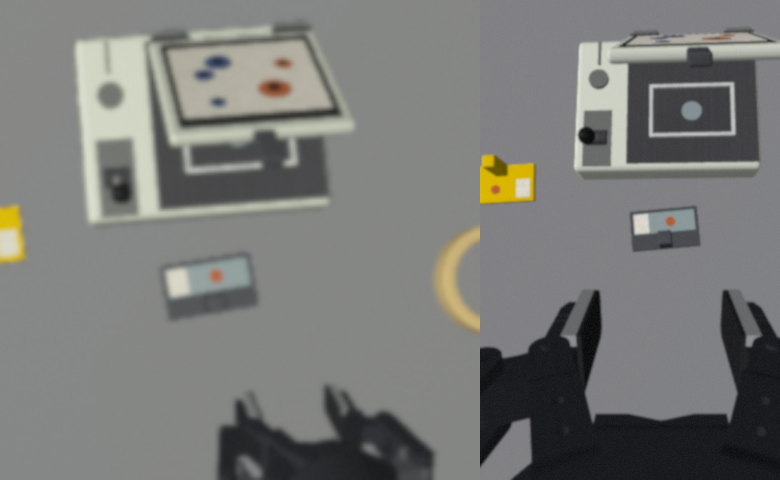

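Run:
```python
from h import *
C=np.array([[.025,.042,.006],[.025,-.042,.006],[-.025,-.042,.006],[-.025,.042,.006]])
tp=[(162,268),(249,254),(258,305),(170,320)]; tp=[(300+a/2.4-.3,180+b/2.4-.3) for a,b in tp]
wp=[(290,212),(357,207),(359.5,244),(293,250)]
for n,ps in (('t8',tp),('w8',wp)):
    o=least_squares(lambda p:np.concatenate([proj(n,w)-q for w,q in zip(vw(p,C),ps)]),[.45,-.16,.1]); print(n,o.x.round(4),o.fun.round(1))
o=least_squares(lambda p:np.concatenate([proj(n,w)-q for n,ps in (('t8',tp),('w8',wp)) for w,q in zip(vw(p,C),ps)]),[.45,-.16,.1])
c=o.x; print('grip',vw(c,[-.017,0,.032]), c); np.savez('pose.npz',v=V,c=c)
# check well & display with w8
for q in ([-.046,.02,.049],[-.046,-.08,.049]): print(proj('w8',vw(V,q)).round(1)) 
print('obs (310,135)/(393,133)')
for s in (.82,.86,.9): print(s,[proj('w8',vw(V,disp(s,.16,y,-.006))).round(1) for y in (.075,-.075)],proj('w8',vw(V,disp(s,.198,0,-.005))).round(1))
```

```text
t8 [ 0.4495 -0.1561  0.1516] [-0.8 -0.4  0.4 -0.6  0.6  0.6 -0.3  0.5]
w8 [ 0.4506 -0.1565  0.1445] [-0.2 -0.8 -0.1 -1.4  1.1  1.3 -0.8  0.7]
grip [ 0.43349785 -0.1589008   0.032     ] [ 0.45031629 -0.15642288  0.14628123]
[307.7 136.6]
[394.1 134.9]
obs (310,135)/(393,133)
0.82 [array([265.9,  71. ]), array([447.5,  65.9])] [357.9  75.7]
0.86 [array([264.9,  62.6]), array([448.8,  57.2])] [358.2  64. ]
0.9 [array([264.1,  54. ]), array([450. ,  48.4])] [358.4  51.9]
```

Request:
{"op": "servo_tool", "data": {
  "plan": [
    [[0.058, 0, -0.012, 0, 60], [0.058, 0, -0.012, 0, 60], [0.058, -0.004, 0.01, 0, 60], [0.058, -0.004, 0.012, 0, 60], [0.058, -0.004, 0.012, 0, 60], [0.058, -0.004, 0.012, 0, 60], [0.058, -0.004, 0.012, 0, 60], [0.058, -0.004, 0.012, 0, 60], [0.058, -0.004, 0.012, 0, 60], [0.058, 0, 0.012, 0, 60], [0.0, 0, 0, 0, 60]]
  ]
}}

```text
time: 22.4
tcp_pos: [0.929, -0.1038, 0.3878]
ee_rot: [-2.992, -0.074, -0.583]
ft_force: [-0.4, -0.6, 0.0]
finger_gap: 0.0512
```

Run:
```python
from h import *
st(); print(Mt()[:,1]); to([1,-.11,.5])
```

```text
{'time': 22.4, 'joints': [-0.224, 0.632, 0.869, 0.189, 1.292, 1.277], 'tcp_pos': [0.929, -0.104, 0.388], 'ee_rot': [-2.992, -0.074, -0.583], 'ft_force': [-0.426, -0.614, 0.028], 'finger_gap': 0.051}
[ 0.0651568  -0.99451086 -0.08187028]
tcp [ 0.929  -0.1038  0.3878] ztool [ 0.372  0.1   -0.923] xtool [0.926 0.03  0.376]
 target [ 1.   -0.11  0.5 ] tool delta [ 0.1078  0.0016 -0.0777]
```

Request:
{"op": "servo_tool", "data": {
  "plan": [
    [[0.0625, 0, -0.03, 0, 60], [0.0625, 0, -0.03, 0, 60], [0.0625, 0, -0.03, 0, 60], [0.0625, 0, -0.03, 0, 60], [0.0625, 0, -0.03, 0, 60], [0.0625, 0, -0.03, 0, 60], [0.0625, 0, -0.03, 0, 60]]
  ]
}}

```text
time: 23.28
tcp_pos: [1.0149, -0.0876, 0.5633]
ee_rot: [-2.951, -0.044, -0.804]
ft_force: [0.1, -0.2, 0.0]
finger_gap: 0.0511
```

Run:
```python
from h import *
st(); print(Mt()[:,1]); to([1,-.11,.5])
```

```text
{'time': 23.275, 'joints': [-0.19, 0.94, 0.051, 0.183, 1.641, 1.412], 'tcp_pos': [1.015, -0.088, 0.563], 'ee_rot': [-2.951, -0.044, -0.804], 'ft_force': [0.144, -0.25, 0.033], 'finger_gap': 0.051}
[ 0.0495162  -0.99614566 -0.07240149]
tcp [ 1.0149 -0.0876  0.5633] ztool [ 0.505  0.088 -0.859] xtool [0.862 0.006 0.507]
 target [ 1.   -0.11  0.5 ] tool delta [-0.0451  0.0261  0.0449]
```

Request:
{"op": "servo_tool", "data": {
  "plan": [
    [[0.02, 0.058, 0, 0, 60], [0.02, 0.058, 0, 0, 60], [0.045, 0.04, -0.025, 0, 60], [0.05, 0.02, -0.03, 0, 60], [0.05, 0.02, -0.03, 0, 60], [0.05, 0.02, -0.03, 0, 60], [0.05, 0.02, -0.03, 0, 60]]
  ]
}}

```text
time: 24.15
tcp_pos: [0.9639, -0.2574, 0.7186]
ee_rot: [-2.88, -0.028, -1.177]
ft_force: [0.5, -0.0, -0.0]
finger_gap: 0.0513
```

Run:
```python
from h import *
st(); print(Mt()[:,1]); to()
```

```text
{'time': 24.15, 'joints': [-0.412, 0.81, 0.051, 0.317, 1.56, 1.257], 'tcp_pos': [0.964, -0.257, 0.719], 'ee_rot': [-2.88, -0.028, -1.177], 'ft_force': [0.503, -0.006, -0.012], 'finger_gap': 0.051}
[ 0.027753   -0.99939086 -0.02115845]
tcp [ 0.9639 -0.2574  0.7186] ztool [ 0.7    0.035 -0.713] xtool [0.714 0.005 0.7  ]
```

```bash
cat > t6.py <<'E'
from kin import *
from h import CG,V,vw,ctrl
WG=vw(V,[-.03,-.03,.077]); print('CG',CG,'WG',WG)
for tilt in (.66,.72,.77):
    r=tool(tilt,.07); z=r.as_matrix()[:,2]; print(tilt)
    for P in (CG+.005*z,CG+.005*z-.08*z,WG+.005*z,WG+[0,0,.02]):
        q,e=ik(P,r,k,[-.8,.1,2.4,1.2,.5,0]); print(q.round(2),round(e,4))
q=np.array(ctrl.sense()['joints'])
M=R.from_rotvec(ctrl.sense()['ee_rot']).as_matrix(); z=M[:,2]
for tgt in (CG+.029*z-.1*z+[0,0,.25],CG+.029*z-.1*z):
    d=tgt-fk(q,k)[0]; n=int(np.ceil(np.linalg.norm(d)/.05)); print('tool delta',fk(q,k)[1].inv().apply(d).round(4),'rows',n)
    for i in range(n):
        a,b=fk(q,k); q=step(q,[*b.inv().apply((tgt-a)/(n-i)),0],(.7,1e-3))
    print(tiltaz(q),q.round(2))
E
python3 t6.py
```

```text
CG [ 0.43349785 -0.1589008   0.032     ] WG [ 0.56908871 -0.18003219  0.077     ]
0.66
[-0.8   0.18  2.51  1.6   0.49 -0.79] 0.0
[-0.95 -0.12  2.58  1.12  0.62 -0.38] 0.0
[-0.6   0.24  2.24  1.31  0.4  -0.28] 0.0
[-0.6   0.19  2.24  1.18  0.43 -0.14] 0.0
0.72
[-0.85  0.21  2.53  1.73  0.56 -0.96] 0.0
[-1.02 -0.09  2.61  1.25  0.66 -0.57] 0.0
[-0.62  0.26  2.27  1.52  0.43 -0.51] 0.0
[-0.63  0.19  2.27  1.39  0.44 -0.37] 0.0
0.77
[-0.89  0.25  2.55  1.81  0.62 -1.08] 0.0
[-1.08 -0.05  2.63  1.35  0.71 -0.73] 0.0
[-0.64  0.27  2.29  1.68  0.48 -0.67] 0.0
[-0.65  0.2   2.3   1.55  0.48 -0.54] 0.0
tool delta [-0.6838 -0.104  -0.1276] rows 15
(array([ 0.384, -0.161,  0.333]), np.float64(0.776), np.float64(0.049), np.float64(0.007)) [-1.07 -0.65  2.38  0.77  1.14  0.25]
tool delta [-0.1751  0.0053  0.1783] rows 6
(array([ 0.386, -0.164,  0.083]), np.float64(0.775), np.float64(0.052), np.float64(0.007)) [-1.07 -0.03  2.63  1.4   0.69 -0.72]
```

Request:
{"op": "servo_tool", "data": {
  "plan": [
    [[-0.05, -0.0075, -0.0095, -0.015, 60], [-0.05, -0.0075, -0.0095, -0.015, 60], [-0.05, -0.0075, -0.0095, 0, 60], [-0.05, -0.0075, -0.0095, 0, 60], [-0.05, -0.0075, -0.0095, 0, 60], [-0.05, -0.0075, -0.0095, 0, 60], [-0.05, -0.0075, -0.0095, 0, 60], [-0.05, -0.0075, -0.0095, 0, 60], [-0.05, -0.0075, -0.0095, 0, 60], [-0.05, -0.0075, -0.0095, 0, 60], [-0.05, -0.0075, -0.0095, 0, 60], [-0.05, -0.0075, -0.0095, 0, 60], [0, 0, 0, 0, 60]]
  ]
}}

```text
time: 25.78
tcp_pos: [0.4843, -0.1896, 0.4155]
ee_rot: [2.871, 0.08, 1.269]
ft_force: [0.5, -0.7, 1.3]
finger_gap: 0.0514
```

Run:
```python
from h import *
st(); M=Mt(); print(M[:,1]); z=M[:,2]; T=CG+.032*z; to(T-.08*z+[0,0,.12],T-.08*z,T)
```

```text
{'time': 25.775, 'joints': [-0.846, -0.47, 2.159, 0.746, 0.986, 0.394], 'tcp_pos': [0.484, -0.19, 0.415], 'ee_rot': [2.871, 0.08, 1.269], 'ft_force': [0.501, -0.694, 1.279], 'finger_gap': 0.051}
[ 0.04608758 -0.99868849  0.02229886]
tcp [ 0.4843 -0.1896  0.4155] ztool [ 0.739  0.019 -0.674] xtool [0.672 0.048 0.739]
 target [ 0.398  -0.1598  0.1843] tool delta [-0.2273 -0.0389  0.0925]
 target [ 0.398  -0.1598  0.0643] tool delta [-0.0887 -0.0027  0.0808]
 target [ 0.4571 -0.1583  0.0104] tool delta [-0.   -0.    0.08]
```

Request:
{"op": "servo_tool", "data": {
  "plan": [
    [[-0.045, -0.0078, 0.0185, 0, 60], [-0.045, -0.0078, 0.0185, 0, 60], [-0.045, -0.0078, 0.0185, 0, 60], [-0.045, -0.0078, 0.0185, 0, 60], [-0.045, -0.0078, 0.0185, 0, 60], [0, 0, 0, 0, 60]]
  ]
}}

```text
time: 26.52
tcp_pos: [0.4106, -0.1734, 0.2022]
ee_rot: [2.822, 0.093, 1.294]
ft_force: [-0.0, -0.3, 0.5]
finger_gap: 0.0513
```

Run:
```python
from h import *
st(); M=Mt(); print(M[:,1]); z=M[:,2]; T=CG+.032*z; to(T-.07*z,T)
```

```text
{'time': 26.525, 'joints': [-1.037, -0.392, 2.58, 1.132, 0.799, -0.306], 'tcp_pos': [0.411, -0.173, 0.202], 'ee_rot': [2.822, 0.093, 1.294], 'ft_force': [-0.016, -0.329, 0.508], 'finger_gap': 0.051}
[ 0.03922125 -0.99757615  0.05747618]
tcp [ 0.4106 -0.1734  0.2022] ztool [ 0.758 -0.008 -0.652] xtool [0.651 0.069 0.756]
 target [ 0.4047 -0.1586  0.0568] tool delta [-0.1128 -0.0233  0.0902]
 target [ 0.4578 -0.1591  0.0111] tool delta [ 0.   -0.    0.07]
```

```bash
cat > t7.py <<'E'
from kin import *
from h import CG,ctrl
q0=np.array(ctrl.sense()['joints'])
for name,rows in (('pre',[(-.0282,-.0058,.0225,.019)]*4),('pullback',[(-.03,0,-.03,.02)]*4),('pullback2',[(-.04,-.003,.0,.019)]*4),('pb3',[(-.03,-.003,.03,.019)]*5)):
    for w in (.7,):
        q=q0
        for r_ in rows:
            q=step(q,r_,(w,1e-3))
        print(name,tiltaz(q),q.round(2),fk(q,k)[1].as_matrix()[2,1].round(3))
E
python3 t7.py
```

```text
pre (array([ 0.415, -0.166,  0.058]), np.float64(0.855), np.float64(-0.0), np.float64(-0.01)) [-1.01  0.17  2.63  1.81  0.72 -1.11] -0.005
pullback (array([ 0.247, -0.198,  0.202]), np.float64(0.852), np.float64(0.008), np.float64(-0.016)) [-1.84 -0.5   2.63  0.82  1.4  -0.58] -0.012
pullback2 (array([ 0.327, -0.212,  0.089]), np.float64(0.847), np.float64(0.03), np.float64(-0.01)) [-1.45  0.02  2.63  1.24  0.91 -0.9 ] -0.02
pb3 (array([ 0.427, -0.164, -0.01 ]), np.float64(0.86), np.float64(-0.01), np.float64(-0.039)) [-0.96  0.49  2.58  2.14  0.82 -1.47] -0.014
```

```bash
cat > t8.py <<'E'
from kin import *
from h import CG,V,vw,ctrl
WG=vw(V,[-.03,-.03,.077])
r=R.from_rotvec(ctrl.sense()['ee_rot'])*R.from_euler('z',.076); M=r.as_matrix(); z=M[:,2]; print(M.round(3))
q=np.array(ctrl.sense()['joints'])
for P in (CG+.032*z-.06*z,CG+.032*z,CG+.032*z+[0,0,.09],[.47,-.18,.16],WG+[-.03,0,.05]+.032*z,WG+.032*z+[0,0,.02],WG+.032*z):
    q,e=ik(np.array(P),r,k,q); print(np.round(P,3),q.round(2),round(e,4))
E
python3 t8.py
```

```text
[[ 0.652 -0.01   0.758]
 [-0.007 -1.    -0.008]
 [ 0.758 -0.    -0.652]]
[ 0.412 -0.159  0.05 ] [-1.    0.2   2.63  1.86  0.73 -1.17] 0.037
[ 0.458 -0.159  0.011] [-0.84  0.4   2.56  2.17  0.75 -1.37] 0.0
[ 0.458 -0.159  0.101] [-0.84  0.03  2.58  1.77  0.61 -0.86] 0.0
[ 0.47 -0.18  0.16] [-0.86 -0.13  2.52  1.43  0.61 -0.47] 0.0
[ 0.563 -0.18   0.106] [-0.65  0.19  2.37  1.88  0.5  -0.81] 0.0
[ 0.593 -0.18   0.076] [-0.6   0.31  2.31  2.05  0.5  -0.95] 0.0
[ 0.593 -0.18   0.056] [-0.6   0.36  2.31  2.13  0.52 -1.04] 0.0
```

Request:
{"op": "servo_tool", "data": {
  "plan": [
    [[-0.0275, -0.006, 0.022, 0.019, 60], [-0.0275, -0.006, 0.022, 0.019, 60], [-0.0275, -0.006, 0.022, 0.019, 60], [-0.0275, -0.006, 0.022, 0.019, 60], [0, 0, 0, 0, 60]]
  ]
}}

```text
time: 27.15
tcp_pos: [0.4281, -0.1837, 0.0779]
ee_rot: [2.811, -0.002, 1.33]
ft_force: [0.1, -0.2, 0.7]
finger_gap: 0.0512
```

```bash
cat > g.py <<'E'
from h import *
st(); M=Mt(); print('y',M[:,1].round(3)); z=M[:,2]; T=CG+.032*z; to(T-.05*z,T)
E
python3 g.py
```

```text
{'time': 27.15, 'joints': [-0.998, 0.125, 2.61, 1.814, 0.712, -1.088], 'tcp_pos': [0.428, -0.184, 0.078], 'ee_rot': [2.811, -0.002, 1.33], 'ft_force': [0.11, -0.189, 0.681], 'finger_gap': 0.051}
y [-0.015 -0.999  0.028]
tcp [ 0.4281 -0.1837  0.0779] ztool [ 0.773 -0.029 -0.634] xtool [0.634 0.013 0.773]
 target [ 0.4196 -0.1584  0.0434] tool delta [-0.0317 -0.0261  0.0145]
 target [ 0.4582 -0.1598  0.0117] tool delta [-0.   -0.    0.05]
```

Request:
{"op": "servo_tool", "data": {
  "plan": [
    [[-0.012, -0.009, 0.0, 0, 60], [-0.012, -0.009, 0.004, 0, 60], [-0.008, -0.008, 0.006, 0, 60], [0, 0, 0, 0, 60]]
  ]
}}

```text
time: 27.65
tcp_pos: [0.434, -0.1779, 0.0602]
ee_rot: [2.777, 0.018, 1.358]
ft_force: [0.0, 0.1, 0.8]
finger_gap: 0.0512
```

```bash
python3 g.py
```

```text
{'time': 27.65, 'joints': [-0.974, 0.228, 2.616, 1.983, 0.758, -1.286], 'tcp_pos': [0.434, -0.178, 0.06], 'ee_rot': [2.777, 0.018, 1.358], 'ft_force': [0.042, 0.066, 0.79], 'finger_gap': 0.051}
y [-0.012 -0.999  0.05 ]
tcp [ 0.434  -0.1779  0.0602] ztool [ 0.789 -0.04  -0.613] xtool [0.615 0.032 0.788]
 target [ 0.4193 -0.1582  0.043 ] tool delta [-0.0219 -0.0204 -0.0018]
 target [ 0.4587 -0.1602  0.0124] tool delta [ 0.   -0.    0.05]
```

Request:
{"op": "servo_tool", "data": {
  "plan": [
    [[0, -0.01, 0, 0, 60], [0, -0.01, 0, 0, 60], [0, -0.003, 0, 0, 60], [0, 0, 0, 0, 60]]
  ]
}}

```text
time: 28.15
tcp_pos: [0.4439, -0.1624, 0.0636]
ee_rot: [2.768, 0.027, 1.367]
ft_force: [-0.5, -0.4, 0.3]
finger_gap: 0.0513
```

```bash
python3 g.py
```

```text
{'time': 28.15, 'joints': [-0.903, 0.217, 2.627, 2.066, 0.747, -1.311], 'tcp_pos': [0.444, -0.162, 0.064], 'ee_rot': [2.768, 0.027, 1.367], 'ft_force': [-0.506, -0.398, 0.252], 'finger_gap': 0.051}
y [-0.008 -0.998  0.057]
tcp [ 0.4439 -0.1624  0.0636] ztool [ 0.794 -0.041 -0.607] xtool [0.608 0.04  0.793]
 target [ 0.4192 -0.1582  0.0429] tool delta [-0.0312 -0.0052 -0.0072]
 target [ 0.4589 -0.1602  0.0126] tool delta [0.   0.   0.05]
```

Request:
{"op": "servo_tool", "data": {
  "plan": [
    [[-0.008, -0.001, 0.011, 0, 60], [-0.008, -0.001, 0.011, 0, 60], [-0.008, -0.001, 0.011, 0, 60], [-0.007, -0.001, 0.009, 0, 60], [0, 0, 0, 0, 60]]
  ]
}}

```text
time: 28.78
tcp_pos: [0.4591, -0.162, 0.0117]
ee_rot: [2.768, 0.025, 1.367]
ft_force: [0.9, -0.1, 0.5]
finger_gap: 0.0512
```

```bash
python3 g.py
```

```text
{'time': 28.775, 'joints': [-0.85, 0.459, 2.573, 2.278, 0.845, -1.536], 'tcp_pos': [0.459, -0.162, 0.012], 'ee_rot': [2.768, 0.025, 1.367], 'ft_force': [0.876, -0.09, 0.515], 'finger_gap': 0.051}
y [-0.01  -0.998  0.056]
tcp [ 0.4591 -0.162   0.0117] ztool [ 0.794 -0.042 -0.607] xtool [0.608 0.039 0.793]
 target [ 0.4192 -0.1581  0.0429] tool delta [ 0.0006 -0.0017 -0.0507]
 target [ 0.4589 -0.1602  0.0126] tool delta [-0.    0.    0.05]
```

Request:
{"op": "servo_tool", "data": {
  "plan": [
    [[0, 0, 0, 0, 5], [0, 0, 0, 0, 5], [0, 0, 0, 0, 5], [0, 0, 0, 0, 5], [0, 0, 0, 0, 5], [0.012, 0.001, -0.009, 0, 5], [0.018, 0.001, -0.0135, 0, 5], [0.018, 0.001, -0.0135, 0, 5], [0.018, 0.001, -0.0135, 0, 5], [0, 0, 0, 0, 5]]
  ],
  "grip_force": 60
}}

```text
time: 30.02
tcp_pos: [0.4585, -0.1618, 0.0963]
ee_rot: [2.769, 0.022, 1.361]
ft_force: [-0.1, 0.4, -1.2]
finger_gap: 0.0153
```

```bash
python3 g.py
python3 - <<'E'
from h import *
shot('wrist','w9'); im=cv2.imread('pics/w9.png')
h=cv2.cvtColor(im,cv2.COLOR_BGR2HSV)
# glass slide (bluish-grey) and orange dot below as pose cues
m=((h[...,0]>80)&(h[...,0]<115)&(h[...,1]>25)&(h[...,2]>90)).astype('uint8')
n,l,s,c=cv2.connectedComponentsWithStats(m)
for i in np.argsort(-s[1:,4])[:4]+1: print(s[i],c[i].round(1), cv2.minAreaRect(np.argwhere(l==i)[:,::-1].astype(np.float32)))
E
```

```text
{'time': 30.025, 'joints': [-0.846, 0.081, 2.612, 1.97, 0.658, -1.113], 'tcp_pos': [0.459, -0.162, 0.096], 'ee_rot': [2.769, 0.022, 1.361], 'ft_force': [-0.081, 0.416, -1.212], 'finger_gap': 0.015}
y [-0.012 -0.998  0.057]
tcp [ 0.4585 -0.1618  0.0963] ztool [ 0.792 -0.044 -0.609] xtool [0.611 0.038 0.791]
 target [ 0.4192 -0.1581  0.043 ] tool delta [-0.066  -0.0063  0.0012]
 target [ 0.4588 -0.1603  0.0125] tool delta [0.   0.   0.05]
[ 275  259  116   46 1708] [338.2 278. ] ((332.4459228515625, 282.9328918457031), (45.31789779663086, 113.86337280273438), 88.02507019042969)
[324 163  30  21 263] [338.6 173.1] ((339.1034240722656, 173.25863647460938), (20.98357391357422, 25.62595558166504), 68.19859313964844)
[604 104  23  13 196] [614.7 109.8] ((615.0000610351562, 110.00004577636719), (22.62741470336914, 11.31370735168457), 45.0)
[600  62  20  10 137] [609.3  66.6] ((609.5, 66.5), (9.0, 19.0), 90.0)
```

```bash
cat > p.py <<'E'
from h import *
st(); M=Mt(); print('y',M[:,1].round(3)); z=M[:,2]; W=vw(V,[-.03,-.03,.077]); T=W+.032*z; to([.51,-.17,.082],T+[0,0,.02],T+[0,0,.005])
E
python3 p.py
```

```text
{'time': 30.075, 'joints': [-0.846, 0.083, 2.612, 1.97, 0.658, -1.114], 'tcp_pos': [0.458, -0.161, 0.095], 'ee_rot': [2.772, 0.021, 1.359], 'ft_force': [-0.224, -0.338, -1.316], 'finger_gap': 0.015}
y [-0.012 -0.998  0.055]
tcp [ 0.458  -0.1613  0.0951] ztool [ 0.79  -0.043 -0.611] xtool [0.612 0.036 0.79 ]
 target [ 0.51  -0.17   0.082] tool delta [0.0212 0.0073 0.0495]
 target [ 0.5944 -0.1814  0.0774] tool delta [0.0477 0.0101 0.07  ]
 target [ 0.5944 -0.1814  0.0624] tool delta [-0.0118 -0.0008  0.0092]
```

Request:
{"op": "servo_tool", "data": {
  "plan": [
    [[0.007, 0.0025, 0.0165, -0.02, 5], [0.007, 0.0025, 0.0165, -0.02, 5], [0.007, 0.0025, 0.0165, -0.02, 5], [0.012, 0.0025, 0.0175, 0, 5], [0.012, 0.0025, 0.0175, 0, 5], [0.012, 0.0025, 0.0175, 0, 5], [0, 0, 0, 0, 5]]
  ]
}}

```text
time: 30.95
tcp_pos: [0.57, -0.1735, 0.0632]
ee_rot: [2.768, 0.095, 1.319]
ft_force: [-0.2, -1.9, 2.3]
finger_gap: 0.015
```

```bash
python3 p.py
```

```text
{'time': 30.95, 'joints': [-0.611, 0.324, 2.385, 2.252, 0.561, -1.259], 'tcp_pos': [0.57, -0.174, 0.063], 'ee_rot': [2.768, 0.095, 1.319], 'ft_force': [-0.224, -1.863, 2.261], 'finger_gap': 0.015}
y [ 0.024 -0.995  0.093]
tcp [ 0.57   -0.1735  0.0632] ztool [ 0.777 -0.04  -0.628] xtool [0.629 0.087 0.773]
 target [ 0.51  -0.17   0.082] tool delta [-0.0229 -0.0032 -0.0586]
 target [ 0.594  -0.1813  0.0769] tool delta [0.0479 0.0128 0.0689]
 target [ 0.594  -0.1813  0.0619] tool delta [-0.0116 -0.0014  0.0094]
```

Request:
{"op": "servo_tool", "data": {
  "plan": [
    [[0.014, 0.002, -0.011, 0, 5], [0.009, 0.003, 0.006, 0, 5], [0.008, 0.003, 0.009, 0, 5], [0, 0, 0, 0, 5]]
  ]
}}

```text
time: 31.45
tcp_pos: [0.5894, -0.1778, 0.0793]
ee_rot: [2.779, 0.091, 1.306]
ft_force: [0.5, 0.6, -0.8]
finger_gap: 0.0147
```

```bash
python3 p.py
```

```text
{'time': 31.45, 'joints': [-0.587, 0.295, 2.342, 2.174, 0.501, -1.143], 'tcp_pos': [0.589, -0.178, 0.079], 'ee_rot': [2.779, 0.091, 1.306], 'ft_force': [0.469, 0.552, -0.837], 'finger_gap': 0.015}
y [ 0.024 -0.996  0.088]
tcp [ 0.5894 -0.1778  0.0793] ztool [ 0.771 -0.038 -0.636] xtool [0.637 0.083 0.766]
 target [ 0.51  -0.17   0.082] tool delta [-0.0479 -0.0094 -0.0631]
 target [ 0.5937 -0.1812  0.0766] tool delta [0.0483 0.0127 0.0684]
 target [ 0.5937 -0.1812  0.0616] tool delta [-0.0115 -0.0013  0.0095]
```

Request:
{"op": "servo_tool", "data": {
  "plan": [
    [[0.0, 0.0035, 0.005, 0, 5], [-0.005, 0, 0.004, 0, 5], [-0.005, 0, 0.004, 0, 5], [0, 0, 0, 0, 5]]
  ]
}}

```text
time: 31.95
tcp_pos: [0.5926, -0.1827, 0.0613]
ee_rot: [2.781, 0.09, 1.305]
ft_force: [0.6, -0.9, 0.9]
finger_gap: 0.0153
```

```bash
python3 p.py
```

```text
{'time': 31.95, 'joints': [-0.593, 0.352, 2.327, 2.224, 0.527, -1.206], 'tcp_pos': [0.593, -0.183, 0.061], 'ee_rot': [2.781, 0.09, 1.305], 'ft_force': [0.561, -0.924, 0.903], 'finger_gap': 0.015}
y [ 0.024 -0.996  0.087]
tcp [ 0.5926 -0.1827  0.0613] ztool [ 0.769 -0.037 -0.638] xtool [0.638 0.082 0.765]
 target [ 0.51  -0.17   0.082] tool delta [-0.0358 -0.0127 -0.0772]
 target [ 0.5937 -0.1812  0.0766] tool delta [0.0484 0.0127 0.0683]
 target [ 0.5937 -0.1812  0.0616] tool delta [-0.0115 -0.0013  0.0096]
```

Request:
{"op": "servo_tool", "data": {
  "plan": [
    [[-0.001, 0, 0.001, 0, 5], [0, 0, 0, 0, 35], [0, 0, 0, 0, 40], [0, 0, 0, 0, 40], [0, 0, -0.02, 0, 40], [-0.003, 0, -0.03, 0, 40], [-0.003, 0, -0.03, 0, 40], [0, 0, -0.03, 0, 40], [0, 0, 0, 0, 40]]
  ]
}}

```text
time: 33.08
tcp_pos: [0.502, -0.1784, 0.1269]
ee_rot: [2.78, 0.093, 1.304]
ft_force: [0.1, -0.4, 1.2]
finger_gap: 0.034
```

Run:
```python
from h import *
st(); shot('wrist','w10'); shot('top','t10'); shot('scene','sc10')
lev=lambda q:vw(V,[-.045+.05*np.sin(q-.5),.082,.047+.05*np.cos(q-.5)])
print('ball0',lev(.13),'ball1',lev(1.)); to(lev(.13))
W=lambda n,x,y,z: proj(n,vw(V,[-.013+x,-.03+y,.045+z])).round(0)
print('frame outer',[W('w10',x,y,.004) for x,y in ((-.033,.05),(-.033,-.05),(.033,-.05),(.033,.05))])
print('carrier ideal',[W('w10',x,y,.006) for x,y in ((-.025,.042),(-.025,-.042),(.025,-.042),(.025,.042))], 'grip top',W('w10',-.017,0,.042))
a=cv2.imread('pics/w10.png')
b=cv2.resize(cv2.imread('pics/t10.png')[180:300,320:450],None,fx=1.2,fy=4)
u=[W('w10',x,y,.004) for x,y in ((-.033,.05),(.033,-.05))]; c=np.mean(u,0).astype(int); print('c',c)
x0=max(0,min(440,c[0]-100)); y0=max(0,min(330,c[1]-75)); print('crop',x0,y0)
cv2.imwrite('pics/c10.png',cv2.resize(a[y0:y0+150,x0:x0+200],None,fx=4,fy=4,interpolation=cv2.INTER_CUBIC))
```

```text
{'time': 33.075, 'joints': [-0.757, 0.029, 2.498, 1.787, 0.539, -0.865], 'tcp_pos': [0.502, -0.178, 0.127], 'ee_rot': [2.78, 0.093, 1.304], 'ft_force': [0.126, -0.402, 1.234], 'finger_gap': 0.034}
ball0 [ 0.52828219 -0.07061023  0.09361637] ball1 [ 0.57023197 -0.06767927  0.09087913]
tcp [ 0.5029 -0.1782  0.1257] ztool [ 0.769 -0.035 -0.639] xtool [0.639 0.083 0.765]
 target [ 0.5283 -0.0706  0.0936] tool delta [ 0.0006 -0.1093  0.0362]
frame outer [array([250., 266.]), array([382., 267.]), array([372., 199.]), array([255., 197.])]
carrier ideal [array([262., 256.]), array([371., 256.]), array([364., 205.]), array([264., 203.])] grip top [321. 220.]
c [311 232]
crop 211 157
```

View pics/c10.png

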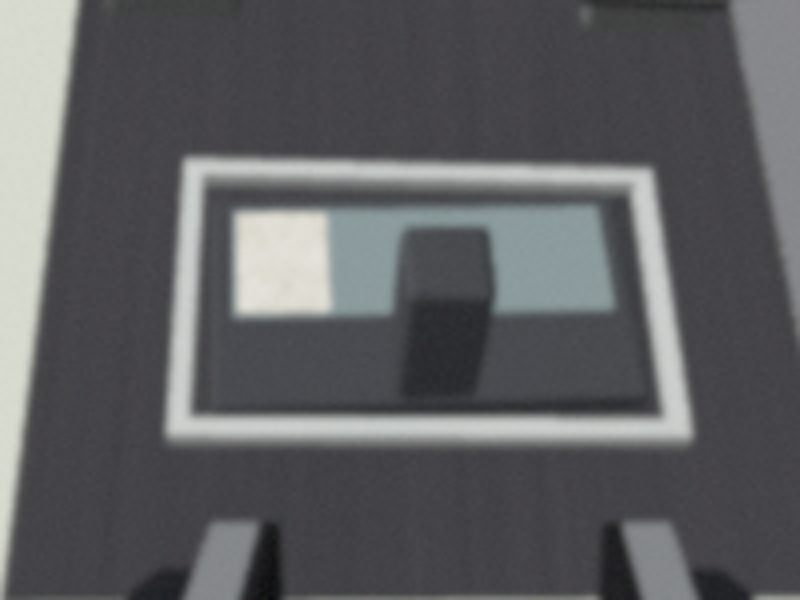

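The view shows the carrier flat inside the white frame, which is visible all round (crop (165,160) to (690,440)), with its grip at (445,310) on the front (tab) side. Lever next.

Request:
{"op": "servo_tool", "data": {
  "plan": [
    [[-0.013, 0, -0.016, 0, 0], [-0.013, 0, -0.016, 0, 0], [-0.005, -0.036, 0.003, 0, 0], [-0.005, -0.036, 0.003, 0, 0], [-0.005, -0.036, 0.003, 0, 0], [-0.008, 0, 0.006, 0, 0], [0, 0, 0, 0, 0]]
  ]
}}

```text
time: 34.1
tcp_pos: [0.4803, -0.0812, 0.0864]
ee_rot: [2.803, 0.098, 1.284]
ft_force: [0.7, 0.6, -0.2]
finger_gap: 0.0002
```

```bash
cat > l.py <<'E'
from h import *
st(); M=Mt(); print('y',M[:,1].round(3)); to([.505,-.067,.071],[.53,-.067,.071],[.572,-.065,.07])
E
python3 l.py
```

```text
{'time': 34.1, 'joints': [-0.505, 0.05, 2.624, 2.301, 0.481, -1.215], 'tcp_pos': [0.48, -0.081, 0.086], 'ee_rot': [2.803, 0.098, 1.284], 'ft_force': [0.664, 0.573, -0.182], 'finger_gap': 0.0}
y [ 0.034 -0.996  0.078]
tcp [ 0.4803 -0.0812  0.0864] ztool [ 0.758 -0.025 -0.652] xtool [0.652 0.082 0.754]
 target [ 0.505 -0.067  0.071] tool delta [ 0.0056 -0.0145  0.0284]
 target [ 0.53  -0.067  0.071] tool delta [0.0163 0.0009 0.0189]
 target [ 0.572 -0.065  0.07 ] tool delta [ 0.0268 -0.0006  0.0324]
```

Request:
{"op": "servo_tool", "data": {
  "plan": [
    [[0.003, -0.0075, 0.014, 0, 0], [0.003, -0.0075, 0.014, 0, 0], [0.008, 0, 0.0095, 0, 0], [0.008, 0, 0.0095, 0, 0], [0.008, 0, 0.0095, 0, 0], [0, 0, 0, 0, 0]]
  ]
}}

```text
time: 34.85
tcp_pos: [0.5469, -0.067, 0.0707]
ee_rot: [2.803, 0.094, 1.283]
ft_force: [-0.6, 0.2, 0.8]
finger_gap: -0.0
```

```bash
python3 l.py
```

```text
{'time': 34.85, 'joints': [-0.347, 0.209, 2.494, 2.589, 0.458, -1.374], 'tcp_pos': [0.547, -0.067, 0.071], 'ee_rot': [2.803, 0.094, 1.283], 'ft_force': [-0.612, 0.223, 0.77], 'finger_gap': -0.0}
y [ 0.031 -0.997  0.077]
tcp [ 0.5469 -0.067   0.0707] ztool [ 0.757 -0.027 -0.652] xtool [0.652 0.079 0.754]
 target [ 0.505 -0.067  0.071] tool delta [-0.0271 -0.0013 -0.032 ]
 target [ 0.53  -0.067  0.071] tool delta [0.0163 0.0008 0.0189]
 target [ 0.572 -0.065  0.07 ] tool delta [ 0.0268 -0.0008  0.0324]
```

Request:
{"op": "servo_tool", "data": {
  "plan": [
    [[0.0045, 0, 0.0053, 0, 0], [0.0045, 0, 0.0053, 0, 0], [0.0045, 0, 0.0053, 0, 0], [0, 0, 0, 0, 0]]
  ]
}}

```text
time: 35.35
tcp_pos: [0.568, -0.0664, 0.07]
ee_rot: [2.804, 0.093, 1.281]
ft_force: [-0.5, 0.0, -0.0]
finger_gap: 0.0003
```

```bash
cat > ball.py <<'E'
from h import *
shot('top','tb'); im=cv2.imread('pics/tb.png').astype(int)
for n in ('t5','tb'):
    g=cv2.imread(f'pics/{n}.png'); 
    for q in (0,.13,.5,.8,1.): 
        u=proj(n,vw(V,[-.045+.05*np.sin(q-.5),.082,.047+.05*np.cos(q-.5)])); i=u.round().astype(int)
        print(n,q,u.round(1),'dark',g[i[1]-1:i[1]+2,i[0]-1:i[0]+2].mean().round(0))
st()
E
python3 ball.py
```

```text
t5 0 [350.1 262.6] dark 56.0
t5 0.13 [349.9 259.6] dark 40.0
t5 0.5 [349.3 250.7] dark 77.0
t5 0.8 [348.6 243.8] dark 117.0
t5 1.0 [348.2 239.6] dark 119.0
tb 0 [350.1 262.6] dark 44.0
tb 0.13 [349.9 259.6] dark 61.0
tb 0.5 [349.3 250.7] dark 110.0
tb 0.8 [348.6 243.8] dark 37.0
tb 1.0 [348.2 239.6] dark 60.0
{'time': 35.4, 'joints': [-0.321, 0.238, 2.45, 2.615, 0.438, -1.378], 'tcp_pos': [0.568, -0.066, 0.07], 'ee_rot': [2.804, 0.093, 1.281], 'ft_force': [0.252, 0.098, 0.891], 'finger_gap': -0.0}
```

Request:
{"op": "servo_tool", "data": {
  "plan": [
    [[0.0035, 0, 0.004, 0, 0], [0.0035, 0, 0.004, 0, 0], [0, 0, 0, 0, 0]]
  ]
}}

```text
time: 35.78
tcp_pos: [0.5759, -0.0658, 0.0678]
ee_rot: [2.808, 0.09, 1.273]
ft_force: [-3.6, -0.2, 3.6]
finger_gap: -0.0
```

```bash
python3 ball.py | tail -4
```

```text
tb 0.5 [349.3 250.7] dark 108.0
tb 0.8 [348.6 243.8] dark 98.0
tb 1.0 [348.2 239.6] dark 41.0
{'time': 35.825, 'joints': [-0.31, 0.253, 2.43, 2.627, 0.425, -1.379], 'tcp_pos': [0.576, -0.066, 0.068], 'ee_rot': [2.808, 0.09, 1.273], 'ft_force': [-5.67, -0.537, 2.601], 'finger_gap': 0.0}
```

Request:
{"op": "servo_tool", "data": {
  "plan": [
    [[0.002, 0, 0.003, 0, 0], [0.002, 0, 0.003, 0, 0], [0, 0, 0, 0, 0]]
  ]
}}

```text
time: 36.2
tcp_pos: [0.5757, -0.0651, 0.062]
ee_rot: [2.818, 0.084, 1.255]
ft_force: [-0.6, -0.6, 1.3]
finger_gap: -0.0002
```

Request:
{"op": "servo_tool", "data": {
  "plan": [
    [[-0.008, 0, -0.0095, 0, 0], [-0.02, 0, -0.024, 0, 0], [-0.03, 0, -0.035, 0, 0], [0.01, -0.03, -0.045, 0, 0], [0.02, -0.05, -0.03, 0, 0], [0.02, -0.05, -0.03, 0, 0], [0.02, -0.05, -0.03, 0, 0], [0, 0, 0, 0, 0]]
  ]
}}

```text
time: 37.2
tcp_pos: [0.4888, 0.0049, 0.1519]
ee_rot: [2.755, 0.067, 1.294]
ft_force: [0.1, -0.8, -0.2]
finger_gap: 0.0
```

```bash
python3 ball.py | tail -6
python3 - <<'E'
from h import *
shot('scene','sce')
def ball(n):
    im=cv2.imread(f'pics/{n}.png'); g=cv2.cvtColor(im,cv2.COLOR_BGR2GRAY); 
    reg=g[225:275,338:360]; b=reg<62; ys,xs=np.where(b); return (xs.mean()+338,ys.mean()+225,len(xs))
print(ball('t5'),ball('tb'))
# compare top images before/after at bystanders and display
a=cv2.imread('pics/t5.png').astype(int); b=cv2.imread('pics/tb.png').astype(int)
for nm,(x0,y0,x1,y1) in dict(dish1=(125,273,173,322),tape=(478,270,534,324),bottle=(120,168,150,198),dish2=(448,114,496,160),display=(360,185,445,262),base=(330,192,362,235)).items():
    print(nm,np.abs(a-b)[y0:y1,x0:x1].mean().round(2))
sa=cv2.imread('pics/sc5.png').astype(int); sb=cv2.imread('pics/sce.png').astype(int); print('scene display',np.abs(sa-sb)[207:280,203:275].mean())
E
```

```text
tb 0 [350.1 262.6] dark 116.0
tb 0.13 [349.9 259.6] dark 115.0
tb 0.5 [349.3 250.7] dark 106.0
tb 0.8 [348.6 243.8] dark 89.0
tb 1.0 [348.2 239.6] dark 40.0
{'time': 37.25, 'joints': [-0.068, -0.209, 2.622, 3.249, 0.154, -1.802], 'tcp_pos': [0.489, 0.005, 0.151], 'ee_rot': [2.755, 0.068, 1.293], 'ft_force': [-0.475, 0.193, -0.013], 'finger_gap': -0.0}
(np.float64(350.4418604651163), np.float64(259.6744186046512), 43) (np.float64(348.5357142857143), np.float64(240.0), 28)
dish1 2.3
tape 2.01
bottle 1.81
dish2 2.23
display 2.12
base 2.41
scene display 1.3525494672754947
```

```bash
python3 -c "
from cell import ctrl
ctrl.job_done()"
```

```text
the job is handed in; nothing more can be done
```

The slide viewer is ready and I handed the job in at 37 s of the 59 s allowed. No verdict is reported back, so the checks below are my own.

- **Display:** I raised it by its tab and let go. The camera fits put it at 0.83–0.87 rad (48–50°), with about 0.86 rad the best estimate. I never commanded it past about 0.87 rad. It still looked the same in the last pictures.
- **Carrier:** The last wrist picture shows it flat in the well. The frame is visible all round it, and its upright grip is on the tab side.
- **Lamp lever:** It was pushed until the force rose at the stop. The last top picture puts the ball at about 0.98 rad of 1.0. The robot was clear of everything at hand-in.
- **Bystanders:** The dishes, tape roll and bottle showed only image noise between the top pictures taken after the display was raised and at the end.

Some things did not go to plan:
- **Tab grip:** The first grip missed because the fingers were too high, and it pressed lightly on top of the tab.
- **Carrier grip:** The first grip caught only the fingertips. I set the carrier down in front of the viewer and gripped it again deeper.
- **Lean angle:** The tool leaned further than I wanted. It was about 50° from vertical when placing the carrier, against the suggested 30–45°.
- **Frame contact:** The carrier touched something, probably the frame, with about 4 N on the way in. I lifted it before going on.

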